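Isolate the bottle capper and line up its padlock hasp

TASK

Make the capping bench safe to lock out for the night: first push the cap bin that was left tipped forward back until it clicks fully home, then swing the isolator handle on the sloping panel clockwise from on, right round to its stop at off. Last, bring the steel hasp slide up the panel until its lug just meets the handle, so that a padlock would pass straight through both holes - pushed too hard, it shoves the handle back off its stop. Leave everything released, and the two small loose bottles and the tumbler near it standing.

Things in the scene. Friction and masses are not known exactly. Their poses are not given: they have to be found in the camera images.
- panel: Sloping face (32 degrees from horizontal, leaning to the robot) of the grey isolator console. Origin: on the face, on the handle's pivot axis, about 130 mm above the table. x points up the slope, y to the left seen from the robot, z square out of the face. The face spans x -150 to +165 mm, y -160 to +90 mm.
- visor_edge (a point): Middle of the outer edge of the clear plastic drip visor, 4 mm thick, 240 mm wide, that stands square out of the face at panel x = +155 mm and is 85 mm high. Over the handle's on position a tool pointing straight down runs into it; one held square to the face does not. Axes as the panel's.
- handle (a joint): Angle of the black isolator handle about the panel's z, rad: 0 = on (pointing up the slope, panel +x), growing clockwise seen from the robot to 1.571 = off (pointing along panel -y), a hard stop. Friction 0.4 N m; it stays where it is left.
- handle_grip (a point): Middle of the handle bar's top, 70 mm from the pivot, 42 mm above the face. The bar is 18 mm wide, runs from 15 to 95 mm from the pivot, and is 26 mm high with its underside 16 mm above the face. Its round hub has a radius of 24 mm and reaches 32 mm above the face.
- handle_hole (a point): Centre of the 9 mm padlock hole in the thin steel tongue at the handle's outer end, 112 mm from the pivot. The tongue is 24 mm wide, ends 127 mm from the pivot and lies 16 to 21 mm above the face. Axes turn with the handle: x outward along it, z out of the face.
- hasp (a joint): Travel of the flat steel hasp slide up the slope (panel +x), m: 0 = parked at the bottom; 0.052 = its hole under the handle's hole when the handle is at off; beyond that, to 0.072, only by shoving the handle back. Friction 1.5 N; it stays where it is left. It runs between two rails 8 mm high at the panel's lower right.
- hasp_hole (a point): Centre of the 9 mm hole in the hasp slide's plate, always at panel y = -112 mm; the plate lies 6 to 11 mm above the face and passes under the handle's tongue. Axes as the panel's.
- hasp_lug (a point): Middle of the top of the slide's upright lug, 51 mm above the face, at panel y = -78 mm. Lug 12 mm thick along the slope, 24 mm wide; its up-slope face lies 9 mm down-slope of the slide's hole and meets the handle's lower flank when the holes are in line. Pressed on the handle with over about 5 N it turns it back off its stop.
- bin_stand: White stand (130 deep, 146 wide, 190 mm high) of the cap bin that was left tipped open; beside it is a like stand whose bin is shut. Origin: centre of its underside, on the table. Its front faces its own -x, towards the robot.
- cap_bin (a joint): Tilt of the open grey cap bin, rad: 0 = shut and latched, grows as its top tips towards the robot. Pivot line along the stand's y, 45 mm in front of the stand's origin, 20 mm above the table. Friction 0.22 N m; in the last 0.17 rad it must be pushed past a spring catch (some 5 N at the top edge), then it meets a hard stop at 0.
- cap_bin_lip (a point): Middle of the top edge of the bin's flat front face, 150 mm from the pivot; the face is 112 mm wide and, when shut, upright, its top 170 mm above the table.
- bottle_a: Small green glass bottle with brass cap, 42 mm wide, 130 mm high, standing in front of the gap between console and bins. Origin: centre of its foot. To be left standing.
- bottle_b: Like bottle, amber, to the right of the console. To be left standing.
- tumbler: Empty glass tumbler, 68 mm wide, 90 mm high, right of the console and nearer to the robot. Origin: centre of its foot. To be left standing.

How it is judged:
On the way, in this order (a step that is already met when the one before it is completed fails the run):
1. the tipped cap bin is pushed home past its catch (value of joint cap_bin below 0.025 rad), for 0.2 s.
2. the isolator handle is swung to its off stop (value of joint handle above 1.535 rad and value of joint cap_bin below 0.025 rad), for 0.2 s.
3. the hasp slide is brought up so that its hole and the handle's are in line, the handle still off (value of joint handle above 1.535 rad and x of handle_hole in the frame of hasp_hole between -0.003 and 0.003 m and y of handle_hole in the frame of hasp_hole between -0.003 and 0.003 m), for 0.2 s.
At the end, for the whole second after the job is handed in: The cap bin is shut (within 0.025 rad), the isolator handle is at off (within 0.036 rad of its stop), the padlock holes of handle and hasp slide are in line within 3 mm, and nothing moves (all of step 3 and value of joint cap_bin below 0.025 rad and velocity of joint handle between -0.02 and 0.02 rad/s and velocity of joint hasp between -0.02 and 0.02 m/s and velocity of joint cap_bin between -0.02 and 0.02 rad/s); the robot touches nothing.
It fails at once if bottle in front knocked over (angle between bottle_a's own z axis and vertical above 0.6 rad).
It fails at once if bottle at the right knocked over (angle between bottle_b's own z axis and vertical above 0.6 rad).
It fails at once if tumbler knocked over (angle between tumbler's own z axis and vertical above 0.6 rad).
It also fails if it takes over 64 s, if anything falls off the work surface, if the arm or the gripper's body presses on something with over 40 N, if the wrist force passes 120 N, or if a joint passes its speed limit or range.

ROBOT

A 7-joint arm with a two-finger parallel gripper is mounted at the origin on the work surface. World frame = base frame: x ahead of the robot, y to its left, z up, the work surface at z = 0. Lengths are in m, angles in rad, forces in N, time in s.
With the tool pointing down it reaches from about 0.4 to 0.875 m from the base axis. Payload 6.5 kg.
Tool frame: the origin (TCP) lies midway between the tips of the shut fingers; the grasp point (between the pads) lies 19 mm behind it; x points along the fingers, y is the direction in which the jaws open and shut, and the axes are right-handed (so a half turn about x gives the same grasp; the last joint's range is limited). The gripper opens to 85 mm and grips with 20 to 120 N. Pads are 22 mm wide; open, the fingers measure 114 mm over their backs; the gripper's body (76 mm by 85 mm) begins 54 mm behind the grasp point. The pads swing forward as they close: fully open they stand 13 mm farther back than shut.
Start: joints at [1.202, 0.536, -0.004, 1.538, 0.003, 1.067, -0.071], TCP at [0.194, -0.62, 0.231] pointing down, gripper open.
Joint ranges: [-2.7, 2.7], [-0.37, 2.16], [-1.27, 1.26], [0.24, 2.4], [-1.31, 4.45], [0.19, 1.91], [-2.76, 2.76]. Speed limits (rad/s): [2.39, 2.39, 3.14, 3.14, 3.14, 3.14, 3.14].

INTERFACE

Orientations are given as a rotation vector (axis times angle).
In Python, from cell import ctrl, imaging gives the robot as it stands.
- The arm moves only by the tool carry_out, never from a script. Its argument "rows" is a list of rows, each a list of 7 numbers: the finger opening in mm, from 0 to 85.4, then the shift along the world's x, y, z in mm, then the turn, a rotation vector about the world's x, y, z in degrees. A call has 1 to 10 rows; each row is the pose to reach, as a shift and turn from the pose commanded when the call began; what a row does not reach only later rows make up. A row lasts 1/10 s, in which the tool goes at most 50 mm and 8.59 degrees, less where a joint would pass 70% of its speed; a pose out of reach is approached as far as the arm can. A call with a gripper value outside its range is refused whole. The fingers move at their own pace and stop on an object; the grip force is fixed at half the most. Time passes only in rows, so rows that repeat a pose let the fingers close. It gives the time, the measured TCP pose, the force and the opening at its end, in the units of the state.
- ctrl.state(): the state, without advancing time (a new reading comes with each control period).
- imaging.capture(name): name is "scene" or "side" or "wrist"; returns a dict with "pixels" (400x640x3 uint8, red, green, blue), "fx", "fy", "cx", "cy" (pixels), "xyz" and "attitude" of the camera in the world. Camera axes: x right, y down, z forward; pixel columns grow to the right and rows downward; lengths in m; the calibration is good to about 2 mm. A picture is of the moment at which its call begins. There is no depth.
- ctrl.hand_in(): hands the job in, once; it reports no verdict.
The state is a dict: "time_s": time; "qpos": joint angles; "joint_vel": joint speeds; "joint_efforts": joint torques, N m; "ee_pos": TCP position; "orientation": TCP orientation; "force": force on the tool from outside, world axes, zero at the start; "ft_torque": the same for the moment, N m; "grip_width": finger opening in m.
Only numpy, scipy, OpenCV 4.12 (cv2) and the standard library are available. Lean on these libraries where they do the work, as an engineer would, in place of code of your own. Each camera call takes 0.05 s, during which the arm holds its last target.

## Working session

There is one attempt and no reset: what is moved stays moved. The work goes in short steps, Python scripts to look and compute and a tool call to move; the robot and the scene stay as the last step left them, time stands still between calls to the robot, and variables do not carry over. Pictures are saved under pics/ and viewed, and the job is handed in when it is done.

Besides the shell and the picture viewer there is one more tool, called by a JSON object that holds its "api" and its "payload". carry_out: Moves the arm, as the interface text tells. Its arguments: {"type":"object","properties":{"rows":{"type":"array"}},"required":["rows"]}

```bash
ls; mkdir -p pics
cat > h.py <<'E'
import numpy as np, cv2
from scipy.spatial.transform import Rotation as R
from cell import ctrl, imaging
def cap(n,f):
    d=imaging.capture(n); cv2.imwrite('pics/'+f,cv2.cvtColor(d['pixels'],cv2.COLOR_RGB2BGR)); 
    np.save('pics/'+f+'.npy',d,allow_pickle=True); return d
E
python3 - <<'E'
from h import *
for n in ['scene','side','wrist']:
    d=cap(n,n+'0.png'); print(n,{k:v for k,v in d.items() if k!='pixels'})
print(ctrl.state())
E
```

```text
pics
scene {'fx': 410.6668818190869, 'fy': 410.6668818190869, 'cx': 315.2046466062068, 'cy': 199.87512337190304, 'xyz': array([ 0.97683507, -0.49520416,  1.20982444]), 'attitude': array([-2.43420024, -0.99396336,  0.25577821])}
side {'fx': 419.45647271514633, 'fy': 419.45647271514633, 'cx': 318.5087861241986, 'cy': 200.19168957118342, 'xyz': array([0.38309784, 0.67339311, 1.06702544]), 'attitude': array([-0.37637771,  2.85206665, -1.0380462 ])}
wrist {'fx': 295.6791378763745, 'fy': 295.6791378763745, 'cx': 319.85190131784475, 'cy': 199.47711679908286, 'xyz': array([ 0.25677313, -0.60032873,  0.3722691 ]), 'attitude': array([ 2.35525413, -1.73003539, -0.23087743])}
{'time_s': 0.15, 'qpos': array([ 1.20183334,  0.53701039, -0.0044337 ,  1.53862954,  0.00258734,
        1.06730479, -0.07118683]), 'joint_vel': array([-0.00223023, -0.0025618 , -0.00096185, -0.00535975,  0.00039509,
       -0.00038272,  0.00102393]), 'joint_efforts': array([ 1.68736333e-03, -5.83785510e+01,  1.04990099e+00, -2.59353071e+01,
        1.24961106e-02,  6.52532035e-03,  2.61300153e-05]), 'ee_pos': array([ 0.19365189, -0.61997694,  0.23060905]), 'orientation': array([ 2.05861452,  0.31553178, -2.05922634]), 'force': array([0.16102019, 0.72251056, 0.90673954]), 'ft_torque': array([-0.05454888,  0.02958268,  0.01437512]), 'grip_width': 0.08541887910832337}
```

View pics/scene0.png

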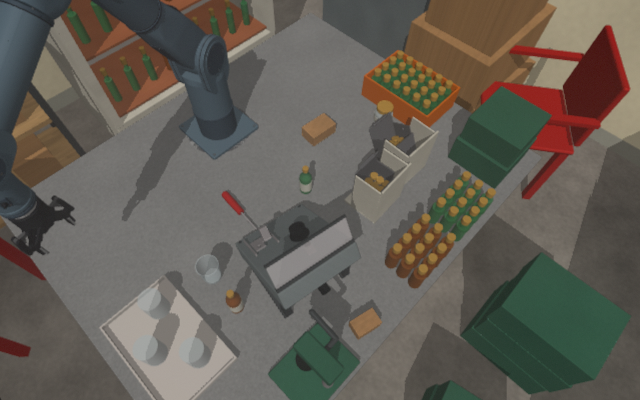

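View pics/side0.png

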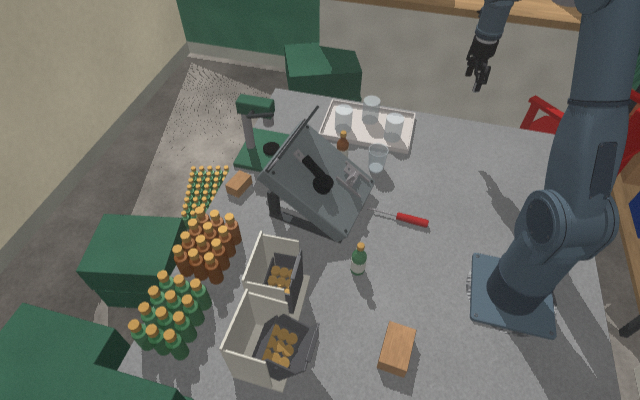

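View pics/wrist0.png

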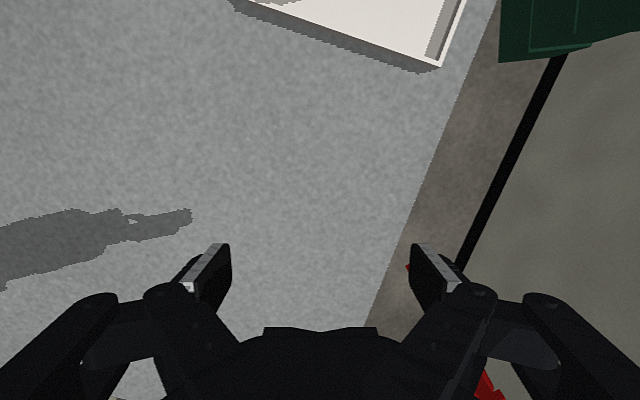

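The scene view has the console at about (300,245), the stands at (390,160), the amber bottle at (233,300), the tumbler at (208,268) and the green bottle at (305,180). The side view has the handle at (318,178), the hasp at (350,175) and the open bin at (285,340). I'll zoom in on these.

Run:
```python
import cv2
a=cv2.imread('pics/scene0.png')[90:330,180:460]; cv2.imwrite('pics/s_z.png',cv2.resize(a,(700,600),interpolation=cv2.INTER_CUBIC))
a=cv2.imread('pics/side0.png')[90:260,230:440]; cv2.imwrite('pics/d_z.png',cv2.resize(a,None,fx=3.5,fy=3.5,interpolation=cv2.INTER_CUBIC))
a=cv2.imread('pics/side0.png')[220:400,200:400]; cv2.imwrite('pics/d_z2.png',cv2.resize(a,None,fx=3.3,fy=3.3,interpolation=cv2.INTER_CUBIC))
```

```text
(no output)
```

View pics/s_z.png

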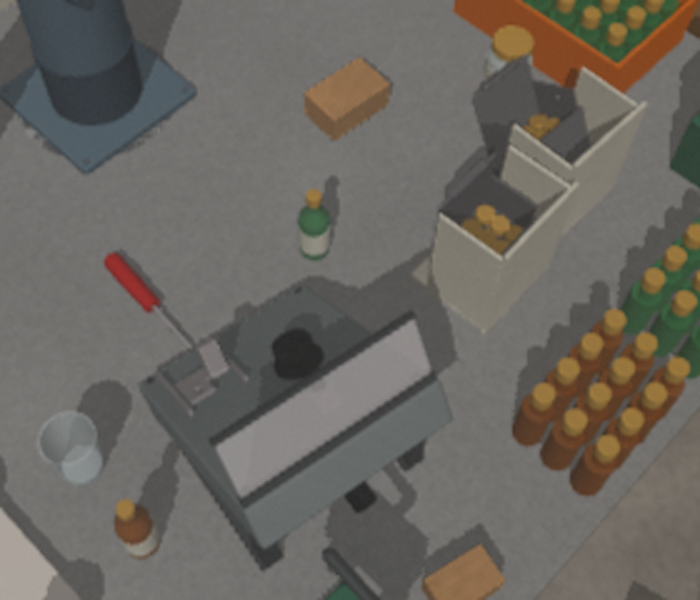

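View pics/d_z.png

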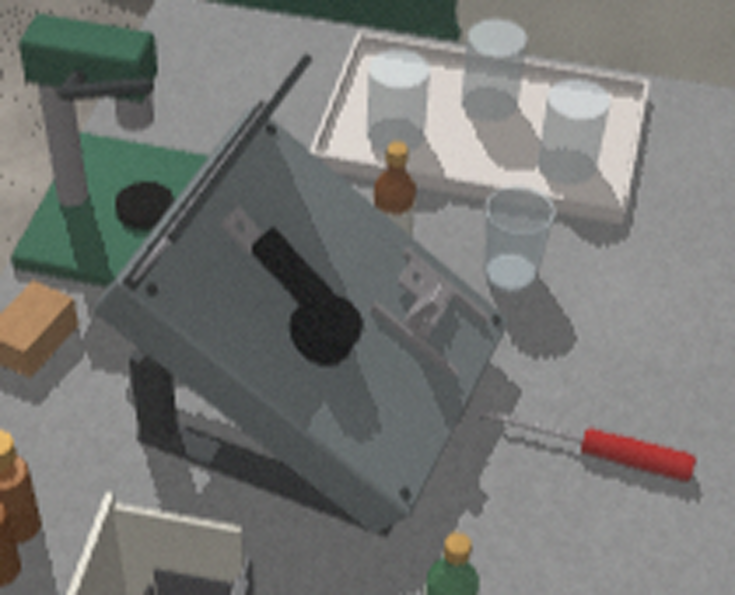

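View pics/d_z2.png

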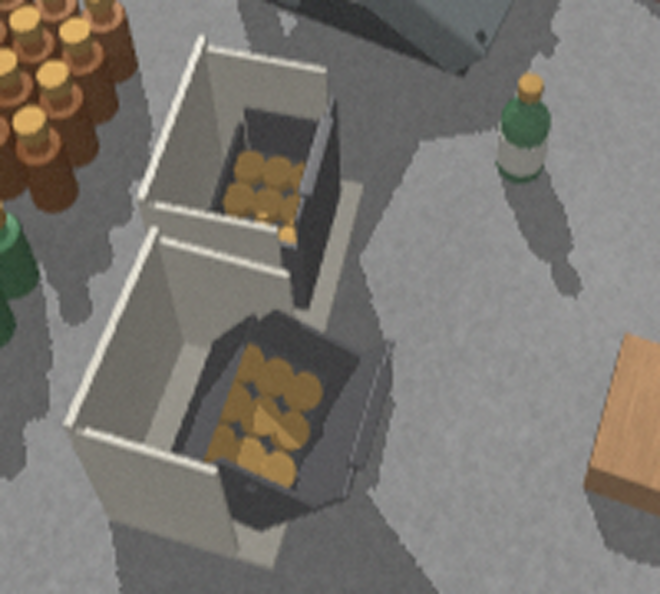

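```bash
cat > z.py <<'E'
import cv2,sys
def z(f,x0,y0,x1,y1,s,o):
    a=cv2.imread('pics/'+f)[y0:y1,x0:x1]; a=cv2.resize(a,None,fx=s,fy=s,interpolation=cv2.INTER_CUBIC)
    a=cv2.convertScaleAbs(a,alpha=1.5,beta=10)
    for x in range((x0+9)//10*10,x1,10):
        cv2.line(a,((x-x0)*s+s//2,0),((x-x0)*s+s//2,6 if x%50 else 14),(0,255,255),1)
        if x%20==0: cv2.putText(a,str(x),((x-x0)*s-8,26),0,.4,(0,255,255),1)
    for y in range((y0+9)//10*10,y1,10):
        cv2.line(a,(0,(y-y0)*s+s//2),(6,(y-y0)*s+s//2),(0,255,255),1)
        if y%20==0: cv2.putText(a,str(y),(8,(y-y0)*s+4),0,.4,(0,255,255),1)
    cv2.imwrite('pics/'+o,a)
E
python3 - <<'E'
from z import z
z('side0.png',250,100,380,190,6,'a1.png')
z('side0.png',250,160,380,250,6,'a2.png')
z('scene0.png',230,195,365,295,5,'a3.png')
E
```

```text
(no output)
```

View pics/a1.png

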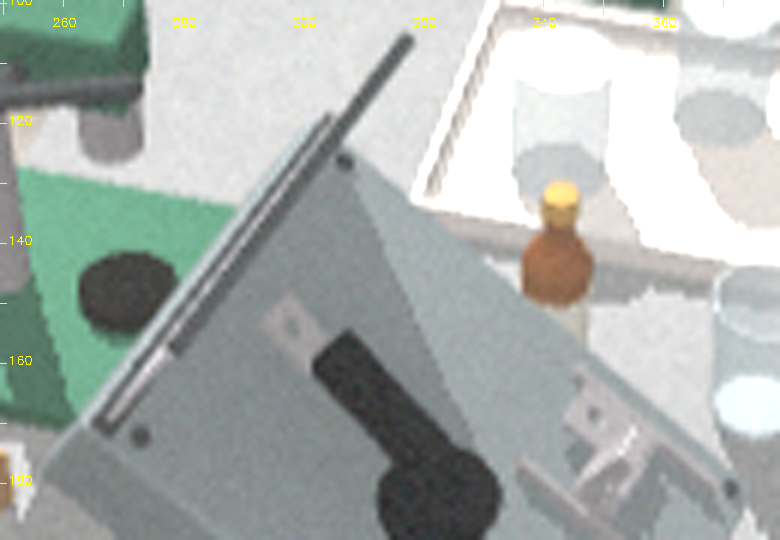

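View pics/a2.png

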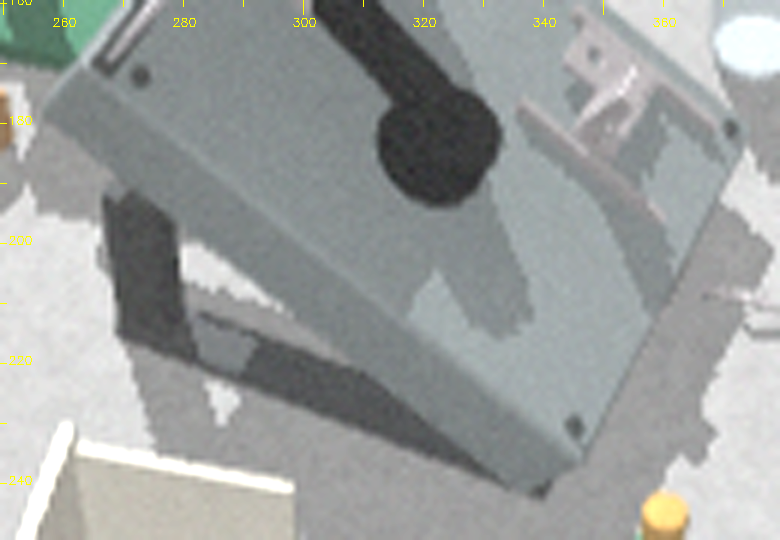

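View pics/a3.png

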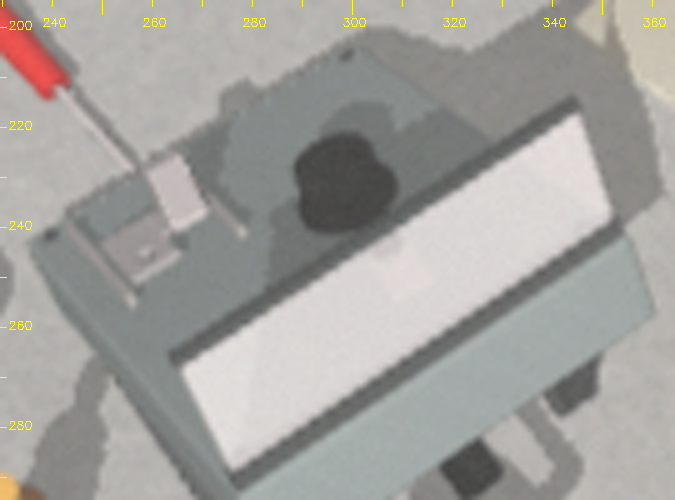

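```bash
cat > fit.py <<'E'
from h import *
from scipy.optimize import least_squares
S=np.load('pics/scene0.png.npy',allow_pickle=True).item(); D=np.load('pics/side0.png.npy',allow_pickle=True).item()
def proj(d,P):
    c=R.from_rotvec(d['attitude']).inv().apply(np.atleast_2d(P)-d['xyz'])
    return np.c_[d['fx']*c[:,0]/c[:,2]+d['cx'],d['fy']*c[:,1]/c[:,2]+d['cy']]
def ray(d,u,v):
    return d['xyz'],R.from_rotvec(d['attitude']).apply([(u-d['cx'])/d['fx'],(v-d['cy'])/d['fy'],1])
def onz(d,u,v,z):
    o,r=ray(d,u,v); return o+r*(z-o[2])/r[2]
def panelR(psi):
    t=np.radians(32)
    return R.from_euler('ZY',[psi,-t])
E
cat > fp.py <<'E'
from fit import *
a1=lambda X,Y:(249.5+X/6,99.5+Y/6); a2=lambda X,Y:(249.5+X/6,159.5+Y/6); a3=lambda X,Y:(229.5+X/5,194.5+Y/5)
obs=[('cornTL',D,a1(84,430),(165,90,0)),('cornBL',D,a2(580,455),(-150,90,0)),('cornBR',D,a2(744,148),(-150,-160,0)),
('hhole',D,a1(292,327),(112,0,21)),('hasphole',D,a1(594,413),(-52,-112,11)),('visR',D,a1(408,38),(155,-155,85)),('visL',D,a1(172,350),(155,85,85)),
('cornBL',S,a3(365,42),(-150,90,0)),('cornBR',S,a3(30,245),(-150,-160,0)),('hasphole',S,a3(147,253),(-52,-112,11)),
('visR',S,a3(172,357),(155,-155,85)),('visL',S,a3(575,104),(155,85,85))]
def f(p):
    Rm=panelR(p[0]); return np.concatenate([(proj(d,Rm.apply(np.array(P)/1000)+p[1:])-uv)[0] for n,d,uv,P in obs])
s=least_squares(f,[-.3,.65,-.3,.13],loss='soft_l1')
if __name__=='__main__':
    print(s.x,np.degrees(s.x[0]))
    for o,r in zip(obs,f(s.x).reshape(-1,2)): print(o[0],r.round(1))
E
python3 fp.py
```

```text
[-0.17943125  0.58969149 -0.14404792  0.13177407] -10.280653503020174
cornTL [-1.7 -1.5]
cornBL [0.1 2.2]
cornBR [ 2.2 -3.3]
hhole [-3.7  4. ]
hasphole [1.1 1.8]
visR [-1.   0.5]
visL [-0.4 -0.7]
cornBL [-2.  -0.7]
cornBR [-2.  -1.1]
hasphole [-1.  -0.4]
visR [0.7 1.1]
visL [0.  0.7]
```

```bash
cat > ov.py <<'E'
from fit import *
def overlay(p,src,d,box,sc,out,th=0.,h=0.):
    x0,y0,x1,y1=box
    a=cv2.imread('pics/'+src)[y0:y1,x0:x1]; a=cv2.resize(a,None,fx=sc,fy=sc,interpolation=cv2.INTER_CUBIC); a=cv2.convertScaleAbs(a,alpha=1.4,beta=10)
    Rm=panelR(p[0]); 
    def L(P,c,closed=True):
        uv=proj(d,Rm.apply(np.array(P,float)/1000)+p[1:]); uv=((uv-[x0,y0]+.5)*sc).astype(np.int32)
        cv2.polylines(a,[uv.reshape(-1,1,2)],closed,c,1)
    def box4(xa,xb,ya,yb,z): return [(xa,ya,z),(xb,ya,z),(xb,yb,z),(xa,yb,z)]
    L(box4(-150,165,-160,90,0),(0,255,0)); L([(155,-155,0),(155,85,0),(155,85,85),(155,-155,85)],(255,255,0))
    def H(P): 
        P=np.array(P,float); return R.from_euler('z',-th).apply(P)
    for z,c in((42,(0,0,255)),(16,(255,0,255))): L(H(box4(15,95,-9,9,z)),c)
    L(H(box4(95,127,-12,12,21)),(0,255,255))
    t=np.linspace(0,6.3,40)
    for z in(0,32): L(np.c_[24*np.cos(t),24*np.sin(t),0*t+z],(0,128,255))
    L(H(np.c_[112+4.5*np.cos(t),4.5*np.sin(t),0*t+21]),(0,255,0))
    hx=-52+h*1000; L(np.c_[hx+4.5*np.cos(t),-112+4.5*np.sin(t),0*t+11],(0,255,0))
    L(box4(hx-21,hx-9,-90,-66,51),(0,0,255)); L(box4(hx-21,hx-9,-90,-66,11),(255,0,255))
    cv2.imwrite('pics/'+out,a)
E
python3 - <<'E'
from ov import *; from fp import s
overlay(s.x,'side0.png',D,(250,100,380,245),5.5,'o1.png')
overlay(s.x,'scene0.png',S,(230,195,365,310),5,'o2.png')
E
```

```text
(no output)
```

View pics/o1.png

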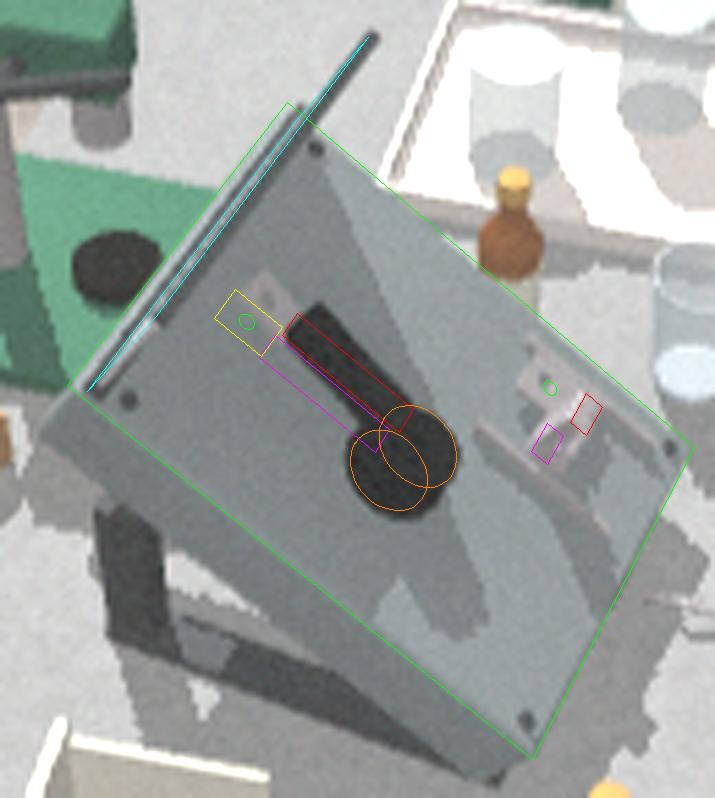

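View pics/o2.png

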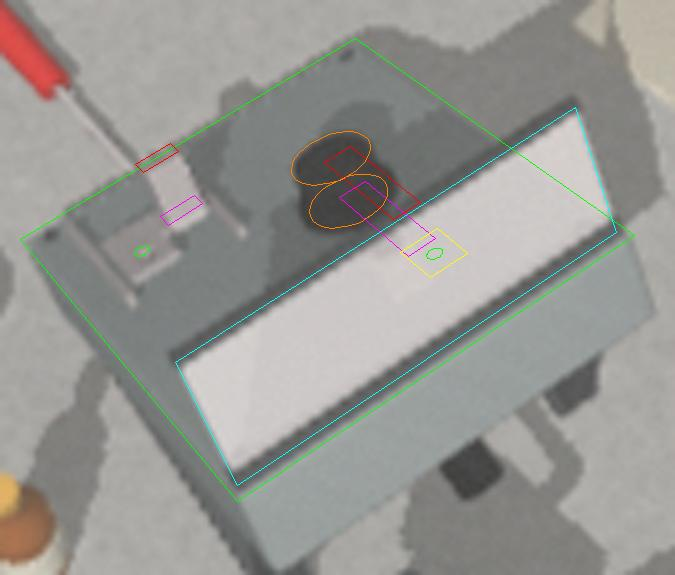

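```bash
cat > fp2.py <<'E'
from fit import *
a1=lambda X,Y:(249.5+X/6,99.5+Y/6); a2=lambda X,Y:(249.5+X/6,159.5+Y/6); a3=lambda X,Y:(229.5+X/5,194.5+Y/5)
o1=lambda X,Y:(249.5+X/5.5,99.5+Y/5.5)
obs=[('cornTL',D,a1(84,430),(165,90,0),0),('cornBL',D,a2(580,455),(-150,90,0),0),('cornBR',D,a2(744,148),(-150,-160,0),0),
('hhole',D,a1(292,327),(112,0,21),1),('barendL',D,o1(286,336),(95,9,42),1),('barendR',D,o1(320,302),(95,-9,42),1),
('hasphole',D,a1(594,413),(0,-112,11),2),('visR',D,a1(408,38),(155,-155,85),0),('visL',D,a1(172,350),(155,85,85),0),
('cornBL',S,a3(365,42),(-150,90,0),0),('cornBR',S,a3(30,245),(-150,-160,0),0),('hasphole',S,a3(147,253),(0,-112,11),2),
('lug',S,a3(150,172),(-21,-90,51),2),('lug',S,a3(178,156),(-21,-66,51),2),
('visR',S,a3(172,357),(155,-155,85),0),('visL',S,a3(575,104),(155,85,85),0)]
def f(p):
    Rm=panelR(p[0]); out=[]
    for n,d,uv,P,k in obs:
        P=np.array(P,float)
        if k==1: P=R.from_euler('z',-p[4]).apply(P)
        if k==2: P[0]+=p[5]
        out.append((proj(d,Rm.apply(P/1000)+p[1:4])-uv)[0])
    return np.concatenate(out)
s=least_squares(f,[-.3,.65,-.3,.13,0.1,-52],x_scale=[.1,.1,.1,.1,.1,10],loss='soft_l1')
if __name__=='__main__':
    print(s.x,np.degrees(s.x[0]))
    for o,r in zip(obs,f(s.x).reshape(-1,2)): print(o[0],r.round(1))
    from ov import overlay
    p=s.x
    overlay(p[:4],'side0.png',D,(250,100,380,245),5.5,'o1.png',p[4],(p[5]+52)/1000)
    overlay(p[:4],'scene0.png',S,(230,195,365,310),5,'o2.png',p[4],(p[5]+52)/1000)
E
python3 fp2.py
```

```text
[ -0.18680591   0.5889044   -0.14308902   0.12944357   0.16386522
 -41.30451471] -10.703190401785724
cornTL [-1.5 -0.9]
cornBL [-0.1  3.1]
cornBR [ 2.6 -2.2]
hhole [-0.2  1.1]
barendL [ 1.9 -2.8]
barendR [-0.7  0.2]
hasphole [-1.2  0.6]
visR [-0.4  1.4]
visL [-0.3  0. ]
cornBL [-1.6 -0.7]
cornBR [-1.7 -1.6]
hasphole [0.5 0.8]
lug [-1.4 -0.3]
lug [ 0.1 -1.3]
visR [0.4 0.7]
visL [-0.1  1. ]
```

View pics/o1.png

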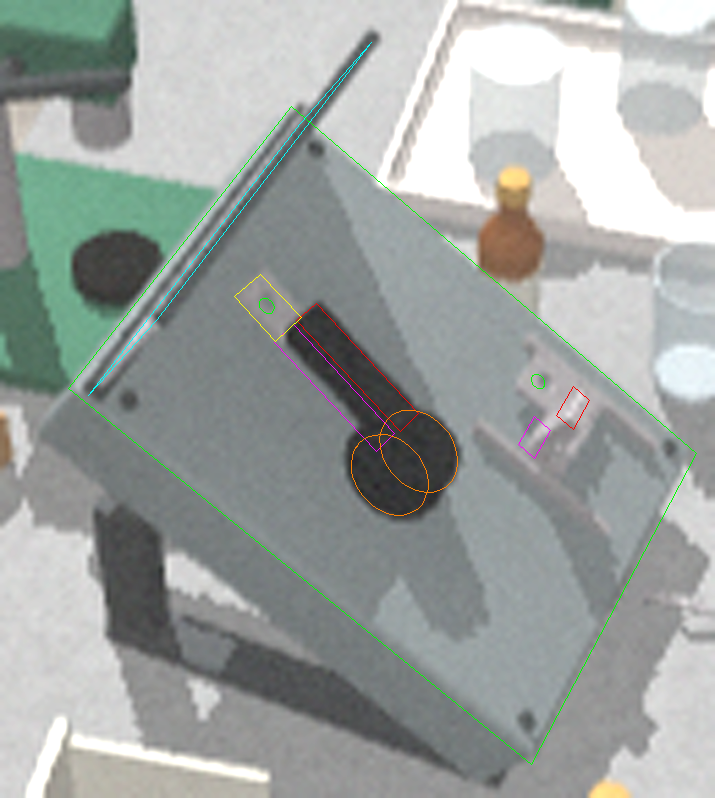

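View pics/o2.png

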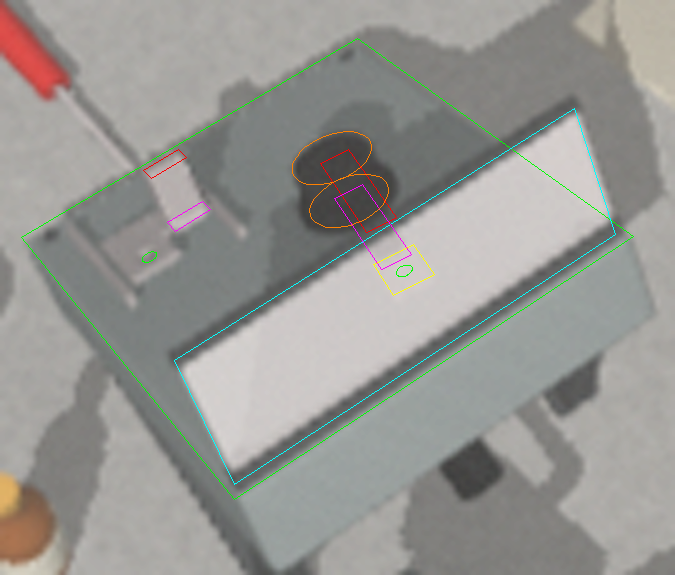

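Run:
```python
from z import z
z('side0.png',215,280,325,400,6,'b1.png')
z('scene0.png',345,100,445,220,6,'b2.png')
```

```text
(no output)
```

View pics/b1.png

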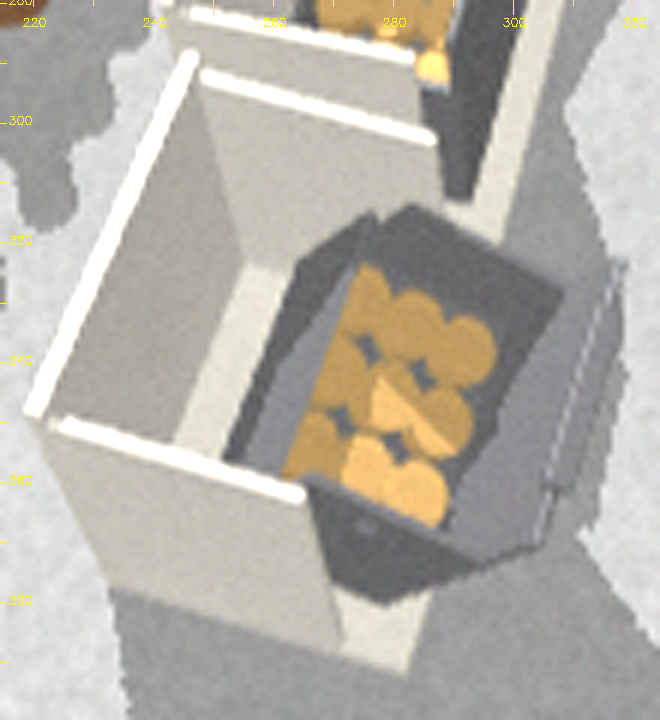

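View pics/b2.png

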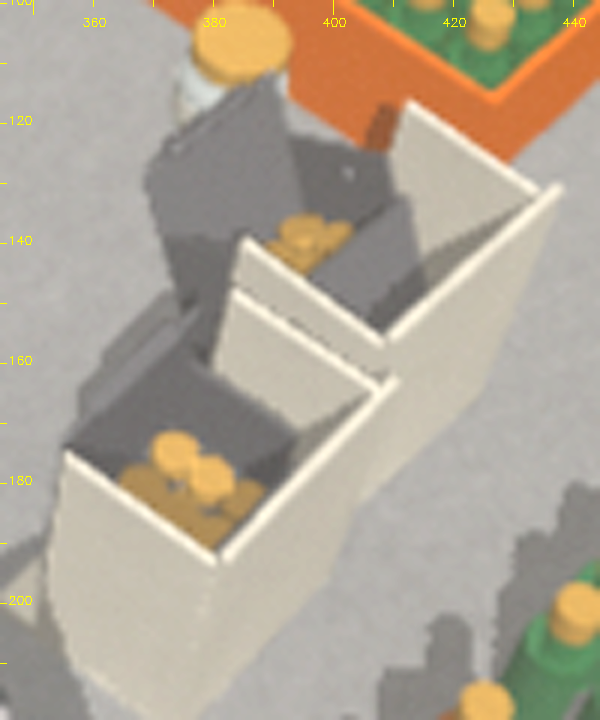

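```bash
cat > fb.py <<'E'
from fit import *
b1=lambda X,Y:(214.5+X/6,279.5+Y/6); b2=lambda X,Y:(344.5+X/6,99.5+Y/6)
obs=[('btl',D,b1(30,412),(65,73,190),0),('btr',D,b1(195,58),(65,-73,190),0),('bbl',D,b1(110,585),(65,73,0),0),('bfl',D,b1(408,672),(-65,73,0),0),
('lipR',D,b1(622,262),-56,1),('lipL',D,b1(543,545),56,1),
('btl',S,b2(560,187),(65,73,190),0),('btr',S,b2(388,342),(65,-73,190),0),('lipL',S,b2(273,75),56,1),('lipR',S,b2(146,182),-56,1)]
def f(p):
    out=[]
    for n,d,uv,P,k in obs:
        if k: P=(-45-150*np.sin(p[3]),P,20+150*np.cos(p[3]))
        out.append((proj(d,R.from_euler('z',p[0]).apply(np.array(P)/1000.)+[p[1],p[2],0])-uv)[0])
    return np.concatenate(out)
s=least_squares(f,[0.3,.6,.2,.5],loss='soft_l1')
if __name__=='__main__':
    print(s.x,np.degrees(s.x[[0,3]]))
    for o,r in zip(obs,f(s.x).reshape(-1,2)): print(o[0],r.round(1))
    p=s.x
    for t in (p[3],0): print('lip',R.from_euler('z',p[0]).apply(np.array((-45-150*np.sin(t),0,20+150*np.cos(t)))/1000)+[p[1],p[2],0])
    for n,d,u,v,z in [('botA',S,305,181,.0),('botAtop',S,306,168,.13),('botB cap',S,230.5,292,.13),('tumbler rim',S,207,263,.09),('botA cap side',D,361,245,.13),('jar',S,385,107,.1),('botBcap side',D,343.3,133,.13)]: print(n,onz(d,u,v,z).round(3))
E
python3 fb.py
```

```text
[-0.02047539  0.59785768  0.33751623  0.48463973] [-1.17315346 27.76781116]
btl [-0.4  0.1]
btr [-1.2 -1. ]
bbl [-0.1  0.1]
bfl [0.5 1.3]
lipR [ 0.1 -0.9]
lipL [-1.4  0.3]
btl [-0.5  0.3]
btr [-0.3 -0.1]
lipL [-0.7 -0.4]
lipR [-1.2 -0.8]
lip [0.48299832 0.33986835 0.15272643]
lip [0.55286711 0.33843756 0.17      ]
botA [0.408 0.06  0.   ]
botAtop [0.436 0.038 0.13 ]
botB cap [ 0.579 -0.393  0.13 ]
tumbler rim [ 0.449 -0.382  0.09 ]
botA cap side [0.43  0.035 0.13 ]
jar [0.435 0.447 0.1  ]
botBcap side [ 0.575 -0.394  0.13 ]
```

```bash
cat > fk.py <<'E'
from h import *
s=ctrl.state(); print(s['time_s'],s['ee_pos'].round(4),s['force'].round(1),s['grip_width'].__round__(4)); print(R.from_rotvec(s['orientation']).as_matrix().round(3)); print(s['qpos'].round(2))
E
python3 fk.py
```

```text
0.15 [ 0.1937 -0.62    0.2306] [0.2 0.7 0.9] 0.0854
[[-0.     0.298 -0.954]
 [ 0.001 -0.954 -0.298]
 [-1.    -0.001  0.   ]]
[ 1.2   0.54 -0.    1.54  0.    1.07 -0.07]
```

{"api": "carry_out", "payload": {"rows": [[0,206,270,90,0,0,-18.5],[0,206,270,90,0,0,-18.5],[0,206,270,90,0,0,-18.5],[0,206,270,90,0,0,-18.5],[0,206,270,90,0,0,-18.5],[0,206,270,90,0,0,-18.5],[0,206,270,90,0,0,-18.5],[0,206,270,90,0,0,-18.5]]}}

```text
time_s: 0.95
ee_pos: [0.4055, -0.3442, 0.323]
orientation: [-2.222, 0.008, 2.211]
force: [0.6, -0.5, 0.2]
grip_width: -0.0003
```

{"api": "carry_out", "payload": {"rows": [[0,50,350,0,0,0,0],[0,50,350,0,0,0,0],[0,50,350,0,0,0,0],[0,50,350,0,0,0,0],[0,50,350,0,0,0,0],[0,50,350,0,0,0,0],[0,50,350,0,0,0,0],[0,50,350,0,0,0,0]]}}

```text
time_s: 1.75
ee_pos: [0.45, 0.006, 0.3215]
orientation: [-2.216, 0.009, 2.214]
force: [0.6, -1.3, 0.4]
grip_width: 0.0001
```

```bash
python3 fk.py
```

```text
1.75 [0.45   0.006  0.3215] [ 0.6 -1.3  0.4] 0.0001
[[ 0.001 -0.01  -1.   ]
 [ 0.003 -1.     0.01 ]
 [-1.    -0.003 -0.001]]
[ 0.23  0.11 -0.37  1.91  0.04  1.12 -1.73]
```

{"api": "carry_out", "payload": {"rows": [[0,-10,333,0,0,0,0],[0,-10,333,0,0,0,0],[0,-10,333,0,0,0,0],[0,-10,333,0,0,0,0],[0,-10,333,0,0,0,0],[0,-10,333,0,0,0,0],[0,-10,333,0,0,0,0],[0,-10,333,-90,0,0,0],[0,-10,333,-140,0,0,0],[0,-10,333,-186,0,0,0]]}}

```text
time_s: 2.75
ee_pos: [0.4404, 0.3318, 0.1694]
orientation: [-2.212, 0.023, 2.211]
force: [0.5, 0.2, -1.0]
grip_width: 0.0001
```

```bash
python3 fk.py; python3 -c "
from h import *
cap('side','side1.png')
from z import z
z('side1.png',215,200,365,340,5,'c1.png')"
```

```text
2.75 [0.4404 0.3318 0.1694] [ 0.5  0.2 -1. ] 0.0001
[[ 0.001 -0.02  -1.   ]
 [-0.    -1.     0.02 ]
 [-1.     0.    -0.001]]
[-0.33  0.5  -0.52  1.83  0.31  0.89 -2.59]
```

View pics/side1.png

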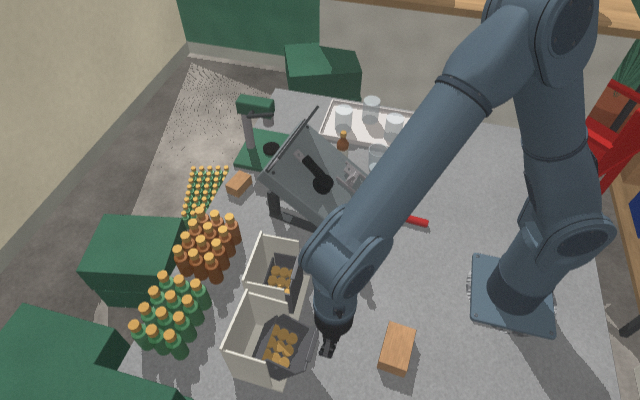

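The gripper at (328,345) is right in front of the lip, so I'll start pushing.

{"api": "carry_out", "payload": {"rows": [[0,0,0,0,0,0,0],[0,0,0,0,0,0,0],[0,20,0,0,0,0,0],[0,35,0,0,0,0,0],[0,50,0,0,0,0,0],[0,65,0,0,0,0,0],[0,75,0,0,0,0,0],[0,80,0,0,0,0,0]]}}

```text
time_s: 3.6
ee_pos: [0.5219, 0.333, 0.1737]
orientation: [-2.213, 0.021, 2.206]
force: [-1.1, 0.6, -0.1]
grip_width: 0.0002
```

{"api": "carry_out", "payload": {"rows": [[0,6,0,0,0,0,0],[0,12,0,0,0,0,0],[0,18,0,0,0,0,0],[0,20,0,0,0,0,0]]}}

```text
time_s: 4.0
ee_pos: [0.5404, 0.3325, 0.1713]
orientation: [-2.211, 0.023, 2.211]
force: [-0.1, 0.5, -0.3]
grip_width: -0.0001
```

```bash
python3 fk.py
```

```text
4.0 [0.5404 0.3325 0.1713] [-0.1  0.5 -0.3] -0.0001
[[ 0.   -0.02 -1.  ]
 [-0.   -1.    0.02]
 [-1.    0.   -0.  ]]
[-0.29  0.63 -0.49  1.61  0.33  0.99 -2.47]
```

```bash
python3 -c "
from h import *
cap('side','side2.png'); cap('wrist','w2.png')
from z import z
z('side2.png',215,270,355,400,5,'c1.png')"
```

```text
(no output)
```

View pics/c1.png

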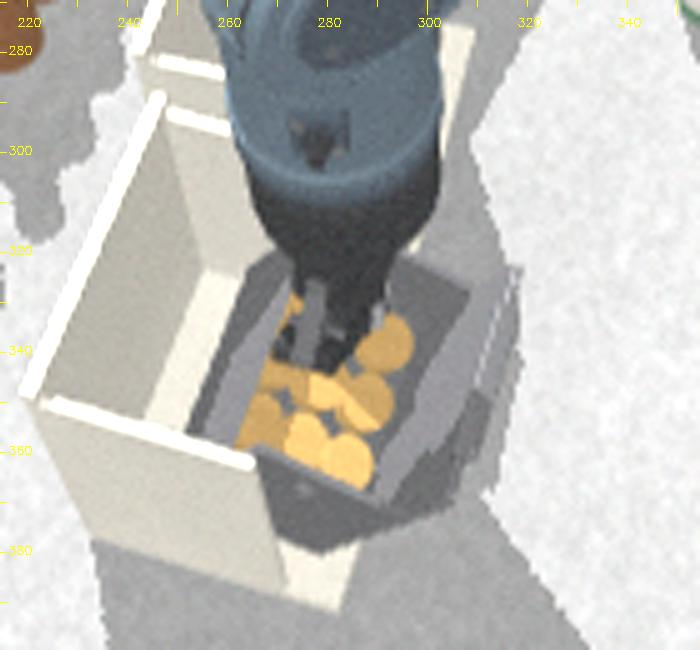

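View pics/w2.png

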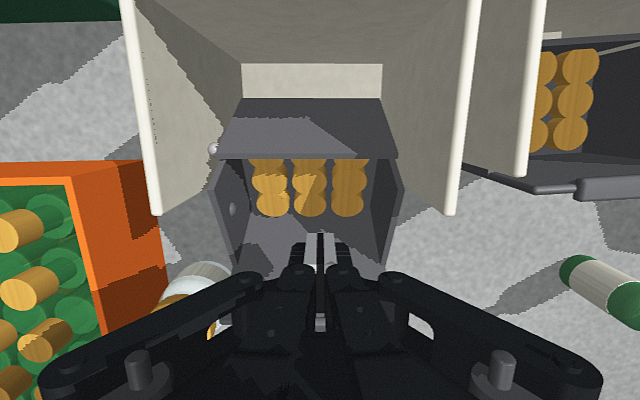

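The tool passed over the top of the bin because the descent was cut short. I'll back off, go lower and push again.

{"api": "carry_out", "payload": {"rows": [[0,0,5,15,0,0,0],[0,-50,6,15,0,0,0],[0,-100,6,15,0,0,0],[0,-105,6,15,0,0,0],[0,-105,6,15,0,0,0],[0,-105,6,15,0,0,0]]}}

```text
time_s: 4.7
ee_pos: [0.4363, 0.339, 0.1873]
orientation: [-2.213, 0.022, 2.208]
force: [0.3, 0.7, 0.1]
grip_width: -0.0002
```

{"api": "carry_out", "payload": {"rows": [[0,0,0,-48,0,0,0],[0,0,0,-48,0,0,0],[0,0,0,-48,0,0,0],[0,0,0,-48,0,0,0]]}}

```text
time_s: 5.1
ee_pos: [0.4362, 0.3394, 0.1398]
orientation: [-2.212, 0.021, 2.208]
force: [0.5, 0.0, 0.1]
grip_width: 0.0001
```

{"api": "carry_out", "payload": {"rows": [[0,10,0,-6,0,0,0],[0,20,0,-6,0,0,0],[0,30,0,-6,0,0,0],[0,40,0,-6,0,0,0],[0,50,0,-6,0,0,0]]}}

```text
time_s: 5.6
ee_pos: [0.4854, 0.3387, 0.1324]
orientation: [-2.211, 0.022, 2.212]
force: [-2.4, -0.0, 1.8]
grip_width: 0.0002
```

{"api": "carry_out", "payload": {"rows": [[0,10,0,0,0,0,0],[0,20,0,0,0,0,0],[0,30,0,0,0,0,0],[0,40,0,0,0,0,0]]}}

```text
time_s: 6.0
ee_pos: [0.5244, 0.3387, 0.1322]
orientation: [-2.21, 0.022, 2.214]
force: [-3.6, -0.3, 3.1]
grip_width: -0.0001
```

{"api": "carry_out", "payload": {"rows": [[0,5,0,0,0,0,0],[0,10,0,0,0,0,0],[0,15,0,0,0,0,0]]}}

```text
time_s: 6.3
ee_pos: [0.5385, 0.3385, 0.1321]
orientation: [-2.208, 0.023, 2.216]
force: [-14.6, -3.4, 9.7]
grip_width: -0.0002
```

{"api": "carry_out", "payload": {"rows": [[0,3,0,0,0,0,0],[0,6,0,0,0,0,0]]}}

```text
time_s: 6.5
ee_pos: [0.5385, 0.3386, 0.1317]
orientation: [-2.201, 0.024, 2.229]
force: [-28.2, -6.7, 17.7]
grip_width: 0.0001
```

```bash
python3 -c "
from h import *
cap('side','side3.png'); cap('wrist','w3.png')
from z import z
z('side3.png',215,270,355,400,5,'c1.png')"
```

```text
(no output)
```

View pics/c1.png

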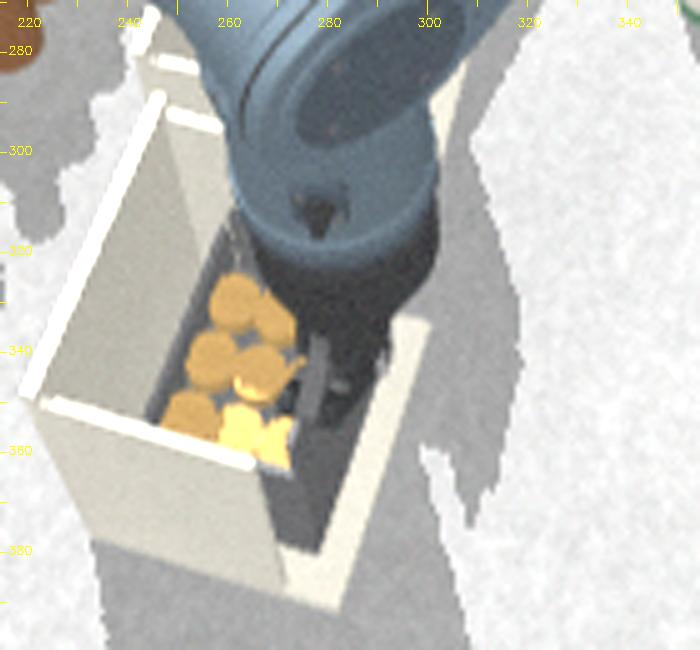

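View pics/w3.png

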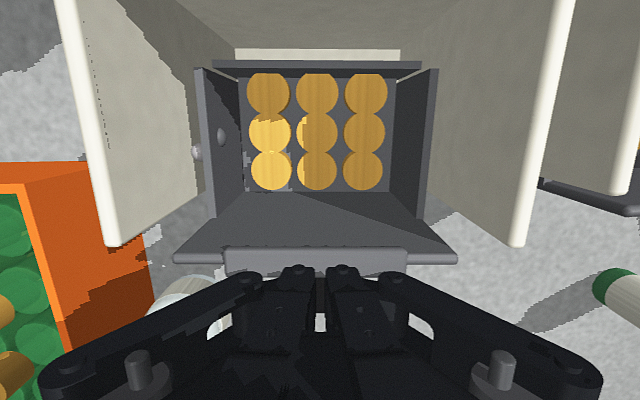

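{"api": "carry_out", "payload": {"rows": [[0,-30,0,0,0,0,0],[0,-70,0,0,0,0,0],[0,-90,0,40,0,0,0],[0,-90,0,90,0,0,0],[0,-90,-20,130,0,0,0],[0,-90,-60,160,0,0,0],[0,-90,-100,170,0,0,0]]}}

```text
time_s: 7.3
ee_pos: [0.4574, 0.239, 0.306]
orientation: [-2.217, 0.017, 2.204]
force: [0.8, -0.4, -0.2]
grip_width: -0.0001
```

```bash
python3 fk.py; python3 -c "
from h import *
cap('side','side4.png'); cap('wrist','w4.png')
from z import z
z('side4.png',215,220,335,400,4,'c1.png')"
```

```text
7.3 [0.4574 0.239  0.306 ] [ 0.8 -0.4 -0.2] -0.0001
[[ 0.006 -0.018 -1.   ]
 [ 0.003 -1.     0.018]
 [-1.    -0.003 -0.006]]
[-0.1   0.27 -0.56  1.78  0.16  1.13 -2.31]
```

View pics/c1.png

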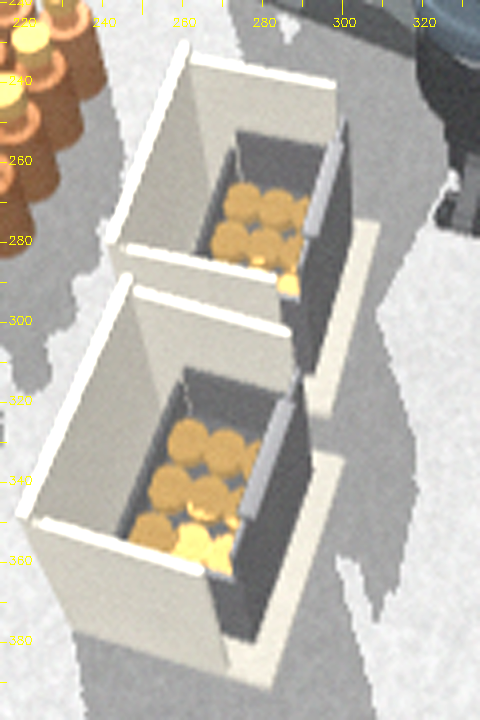

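View pics/w4.png

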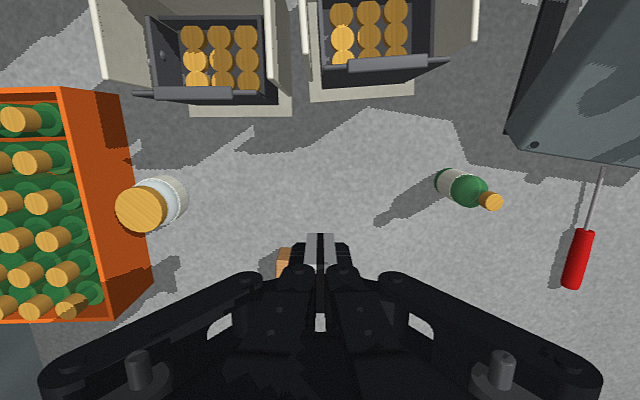

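The bin now looks the same as its shut neighbour (lips at (265,450) and (320,190) in the crop). Next I'll work out the hover pose square to the panel.

```bash
cat > pp.py <<'E'
from fit import *
import json,sys
P=np.array(json.load(open('panel.json')))
Rm=panelR(P[0])
def w(x,y,z): return Rm.apply(np.array([x,y,z])/1000.)+P[1:4]
def inp(X): return Rm.inv().apply(np.asarray(X)-P[1:4])*1000
def target():  # tool x=-pz, y=-py, z=-px
    M=Rm.as_matrix(); return R.from_matrix(np.c_[-M[:,2],-M[:,1],-M[:,0]])
def go(x,y,z):
    s=ctrl.state(); d=(w(x,y,z)-s['ee_pos'])*1000; t=(target()*R.from_rotvec(s['orientation']).inv()).as_rotvec(degrees=True)
    print('to',(x,y,z),'shift',d.round(1),'turn',t.round(2),'now in panel',inp(s['ee_pos']).round(1))
E
python3 - <<'E'
import json
from fp2 import s
json.dump(list(s.x[:4]),open('panel.json','w'))
from pp import *
go(0,-20,150)
for q in [(0,0,0),(0,0,150),(70,25,24),(25,-70,24),(-100,-78,24),(-100,-78,97),(155,-35,85)]: print(q,w(*q).round(3))
E
```

```text
to (0, -20, 150) shift [  48.7 -381.   -47.5] turn [ -3.27 -31.6   -8.83] now in panel [-75.4 345.3 253.2]
(0, 0, 0) [ 0.589 -0.143  0.129]
(0, 0, 150) [ 0.511 -0.128  0.257]
(70, 25, 24) [ 0.639 -0.127  0.187]
(25, -70, 24) [ 0.584 -0.213  0.163]
(-100, -78, 24) [ 0.479 -0.202  0.097]
(-100, -78, 97) [ 0.441 -0.194  0.159]
(155, -35, 85) [ 0.667 -0.194  0.284]
```

{"api": "carry_out", "payload": {"rows": [[0,20,-100,20,-3.3,-31.6,-8.8],[0,20,-100,20,-3.3,-31.6,-8.8],[0,30,-200,20,-3.3,-31.6,-8.8],[0,30,-200,20,-3.3,-31.6,-8.8],[0,49,-300,0,-3.3,-31.6,-8.8],[0,49,-300,0,-3.3,-31.6,-8.8],[0,49,-381,-20,-3.3,-31.6,-8.8],[0,49,-381,-47,-3.3,-31.6,-8.8],[0,49,-381,-47,-3.3,-31.6,-8.8]]}}

```text
time_s: 8.3
ee_pos: [0.5028, -0.1465, 0.2523]
orientation: [-2.656, 0.248, 1.488]
force: [-0.8, 1.6, -0.5]
grip_width: 0.0004
```

```bash
python3 -c "
from pp import *
print(ctrl.state()['qpos'].round(2)); go(0,-20,150)
d=cap('wrist','w5.png'); print(d['xyz'],d['attitude'])"
```

```text
[ 0.27  0.06 -0.08  2.29 -0.    0.24 -1.55]
to (0, -20, 150) shift [ 4.2 -1.5  4.3] turn [ 0.11 -0.52 -0.13] now in panel [ -6.1 -19.4 148.7]
[ 0.4851507  -0.14216337  0.40712721] [-1.88147978  2.26236893 -0.33124058]
```

View pics/w5.png

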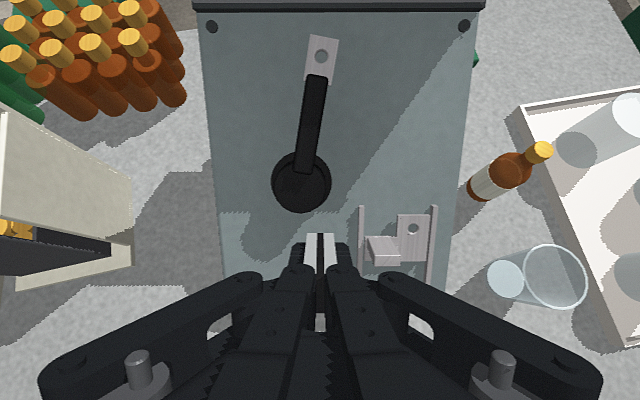

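```bash
python3 -c "
from z import z
z('w5.png',260,30,345,220,4,'e1.png')
z('w5.png',345,190,455,285,6,'e2.png')"
```

```text
(no output)
```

View pics/e1.png

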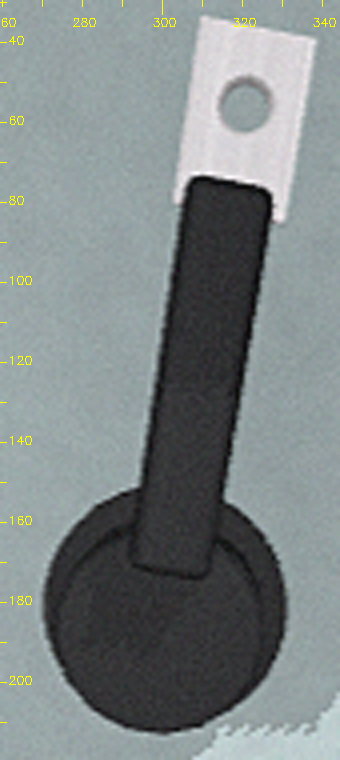

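View pics/e2.png

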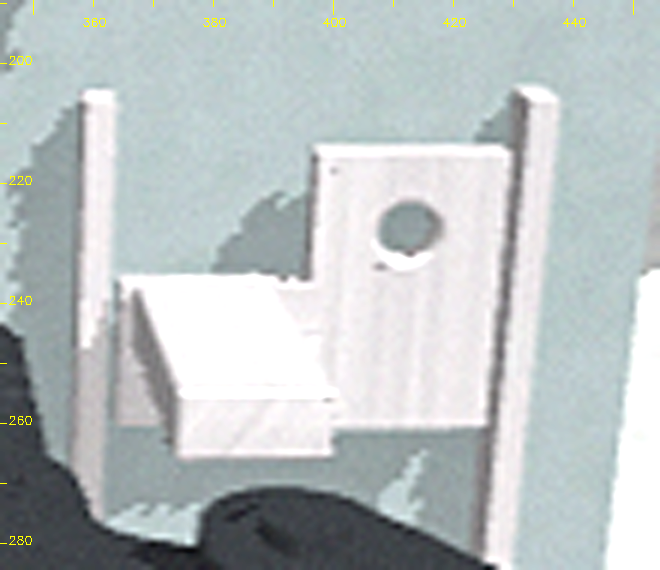

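```bash
cat > fp3.py <<'E'
from fp2 import *
import fp2, json
Wd=np.load('pics/w5.png.npy',allow_pickle=True).item()
e1=lambda X,Y:(259.5+X/4,29.5+Y/4); e2=lambda X,Y:(344.5+X/6,189.5+Y/6)
W=[('hh',e1(246,104),(112,0,21),1),('b1',e1(131,568),(15,9,42),1),('b2',e1(208,578),(15,-9,42),1),('b3',e1(188,176),(95,9,42),1),('b4',e1(274,188),(95,-9,42),1),
('t1',e1(200,15),(127,12,21),1),('t2',e1(317,40),(127,-12,21),1),('hasph',e2(409,235),(0,-112,11),2),('lug1',e2(177,398),(-9,-66,51),2),('lug2',e2(334,398),(-9,-90,51),2),('lugb',e2(136,288),(-9,-66,11),2)]
fp2.obs[:]=[o for o in fp2.obs if not o[0].startswith('corn')]+[(n,Wd,uv,P,k) for n,uv,P,k in W]
s=least_squares(f,s.x,x_scale=[.1,.1,.1,.1,.1,10],loss='soft_l1')
print(s.x,np.degrees(s.x[0]))
for o,r in zip(fp2.obs,f(s.x).reshape(-1,2)): print(o[0],r.round(1))
json.dump(list(s.x),open('panel.json','w'))
E
python3 fp3.py
```

```text
[ -0.18553544   0.58877239  -0.14404335   0.1283145    0.1677329
 -47.59198094] -10.630397815112644
hhole [0.  1.2]
barendL [ 2.1 -2.8]
barendR [-0.5  0.2]
hasphole [0.4 1.8]
visR [-0.4  1.5]
visL [-0.1  0.1]
hasphole [-0.5  0.3]
lug [-2.4 -0.7]
lug [-1.  -1.7]
visR [0.2 1.2]
visL [-0.4  1.3]
hh [0.  0.4]
b1 [-1.1  0.4]
b2 [0.6 1.5]
b3 [-0.4 -1.6]
b4 [ 0.8 -0.4]
t1 [0.2 0.2]
t2 [-0.2 -0.5]
hasph [-0.1  0.6]
lug1 [-0.4 -0.7]
lug2 [ 0.5 -0.7]
lugb [-0.5 -0. ]
```

Run:
```python
from pp import *
go(60,34,150);go(60,34,26)
b=w(60,34,26)
for th in [.1,.3,.5,.7,.9,1.1,1.3,1.45,1.57]:
    off=23; c=np.array([60*np.cos(th)+off*np.sin(th),-60*np.sin(th)+off*np.cos(th)])
    print(th,c.round(1),((w(c[0],c[1],26)-b)*1000).round(1))
```

```text
to (60, 34, 150) shift [63.9 40.3 35. ] turn [ 0.07 -0.54 -0.12] now in panel [ -5.5 -17.4 149.6]
to (60, 34, 26) shift [128.5  28.2 -70.1] turn [ 0.07 -0.54 -0.12] now in panel [ -5.5 -17.4 149.6]
0.1 [62.  16.9] [ -1.5 -17.1   1.1]
0.3 [64.1  4.2] [ -2.1 -29.9   2.2]
0.5 [63.7 -8.6] [ -4.8 -42.4   2. ]
0.7 [ 60.7 -21.1] [ -9.6 -54.2   0.4]
0.9 [ 55.3 -32.7] [-16.2 -64.8  -2.5]
1.1 [ 47.7 -43. ] [-24.5 -73.8  -6.5]
1.3 [ 38.2 -51.7] [-34.  -80.8 -11.5]
1.45 [ 30.1 -56.8] [-41.7 -84.5 -15.9]
1.57 [ 23. -60.] [-48.1 -86.6 -19.6]
```

{"api": "carry_out", "payload": {"rows": [[0,64,40,35,0,-0.5,0],[0,64,40,35,0,-0.5,0],[0,96,34,-18,0,-0.5,0],[0,115,31,-48,0,-0.5,0],[0,128,28,-70,0,-0.5,0],[0,128,28,-70,0,-0.5,0],[0,128,28,-70,0,-0.5,0]]}}

```text
time_s: 9.05
ee_pos: [0.633, -0.1134, 0.1833]
orientation: [-2.666, 0.236, 1.475]
force: [-0.2, 0.1, -0.9]
grip_width: -0.0
```

```bash
python3 -c "
from pp import *
print(ctrl.state()['qpos'].round(2)); go(60,34,26)
d=cap('wrist','w6.png')"
```

```text
[ 0.31  0.39 -0.27  2.08  0.92  0.19 -2.53]
to (60, 34, 26) shift [-1.5 -4.1 -1.1] turn [ 0.03  0.08 -0.51] now in panel [61.2 38.3 26.6]
```

View pics/w6.png

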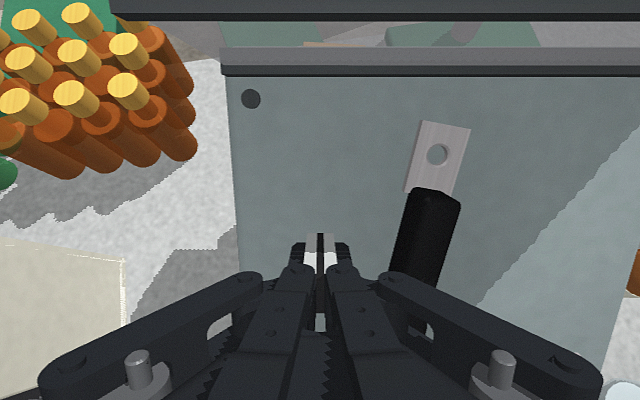

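{"api": "carry_out", "payload": {"rows": [[0,-3,-12,0,0.9,4.9,0],[0,-3,-21,0,0.9,4.9,0],[0,-3,-30,1,0.9,4.9,0],[0,-5,-40,1,0.9,4.9,0],[0,-6,-46,1,0.9,4.9,0],[0,-8,-52,0,0.9,4.9,0],[0,-11,-58,-1,0.9,4.9,0]]}}

```text
time_s: 9.8
ee_pos: [0.6227, -0.1686, 0.1854]
orientation: [-2.599, 0.225, 1.58]
force: [2.3, 7.7, -0.8]
grip_width: -0.0003
```

```bash
python3 -c "
from pp import *
print(ctrl.state()['qpos'].round(2)); go(60.7,-21.1,26)
d=cap('wrist','w7.png')"
```

```text
[ 0.65  0.45 -0.55  2.    0.69  0.34 -2.15]
to (60.7, -21.1, 26) shift [-0.7 -3.1 -2.8] turn [-0.92 -4.51 -0.69] now in panel [ 62.3 -17.9  28.3]
```

View pics/w7.png

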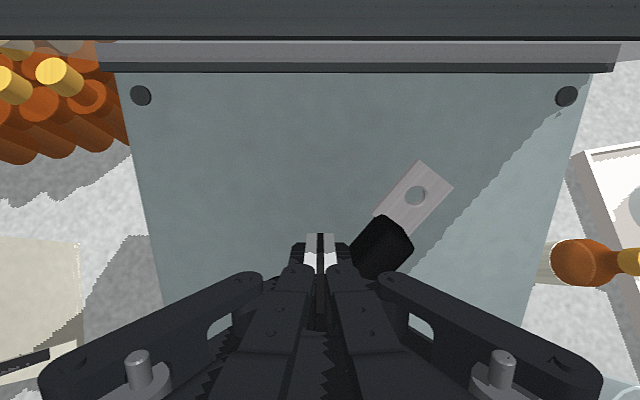

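{"api": "carry_out", "payload": {"rows": [[0,-4,-8,-2,0,0,0],[0,-7,-14,-4,0,0,0],[0,-11,-19,-6,0,0,0],[0,-15,-23,-8,0,0,0],[0,-20,-27,-11,0,0,0],[0,-25,-30,-14,0,0,0],[0,-31,-33,-17,0,0,0],[0,-36,-34,-20,0,0,0]]}}

```text
time_s: 10.65
ee_pos: [0.5886, -0.2046, 0.167]
orientation: [-2.603, 0.228, 1.575]
force: [5.7, 3.7, 1.7]
grip_width: -0.0003
```

```bash
python3 -c "
from pp import *
print(ctrl.state()['qpos'].round(2)); go(23,-60,26)
d=cap('wrist','w8.png')"
```

```text
[ 0.74  0.45 -0.54  2.06  0.7   0.26 -2.09]
to (23, -60, 26) shift [-5.3  0.6 -4.4] turn [-0.79 -4.26 -0.6 ] now in panel [ 29.8 -59.6  26.9]
```

View pics/w8.png

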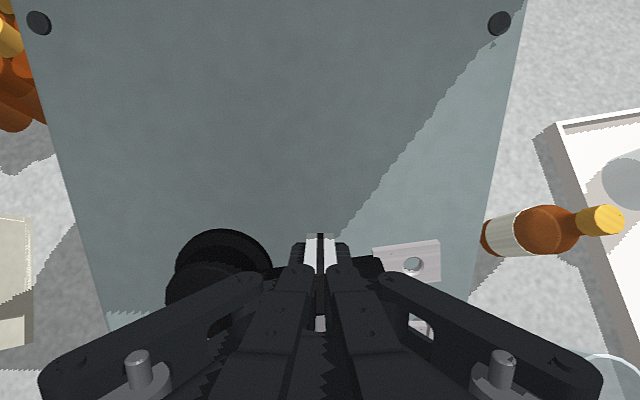

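Nearly there. Now I'll press it onto the stop.

{"api": "carry_out", "payload": {"rows": [[0,-3,0,-2,0,0,0],[0,-6,1,-4,0,0,0],[0,-10,2,-6,0,0,0]]}}

```text
time_s: 11.0
ee_pos: [0.5796, -0.2049, 0.1619]
orientation: [-2.605, 0.233, 1.572]
force: [18.2, -5.8, 1.4]
grip_width: -0.0001
```

{"api": "carry_out", "payload": {"rows": [[0,-3,0,-2,0,0,0],[0,-6,1,-4,0,0,0]]}}

```text
time_s: 11.2
ee_pos: [0.5793, -0.2047, 0.162]
orientation: [-2.615, 0.231, 1.557]
force: [24.3, -7.6, 3.7]
grip_width: 0.0
```

```bash
python3 -c "
from pp import *
print(ctrl.state()['qpos'].round(2)); go(23,-60,26)"
```

```text
[ 0.73  0.44 -0.51  2.1   0.76  0.22 -2.15]
to (23, -60, 26) shift [4.  0.7 0.6] turn [-0.62 -3.48 -0.53] now in panel [ 19.5 -61.4  27.5]
```

{"api": "carry_out", "payload": {"rows": [[0,0,0,0,0,0,0],[0,0,0,0,0,0,0],[0,12,0,8,0,0,0],[0,10,0,12,0,0,0],[0,-15,5,55,0,0,0],[0,-40,15,95,0,0,0],[0,-60,20,110,0,0,0],[0,-60,20,110,0,0,0]]}}

```text
time_s: 12.0
ee_pos: [0.5072, -0.1844, 0.2651]
orientation: [-2.597, 0.24, 1.585]
force: [-0.3, -0.7, 0.1]
grip_width: -0.0003
```

```bash
python3 -c "
from pp import *
print(ctrl.state()['qpos'].round(2)); go(0,-60,150)
d=cap('wrist','w9.png')"
```

```text
[ 1.22  0.2  -1.    2.14  0.32  0.43 -1.74]
to (0, -60, 150) shift [-7.6 -4.  -9.5] turn [-0.59 -4.73 -0.24] now in panel [ 10.8 -54.7 154.5]
```

View pics/w9.png

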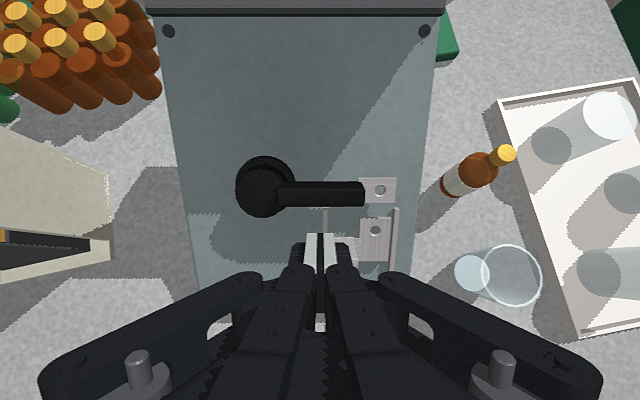

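```bash
python3 -c "
from pp import *
go(-98,-78,110);go(-98,-78,28); print(w(-60,-78,28)-w(-98,-78,28))"
```

```text
to (-98, -78, 110) shift [-72.7  -9.9 -94.7] turn [-0.65 -4.72 -0.23] now in panel [ 11.2 -54.8 153.4]
to (-98, -78, 28) shift [ -30.   -18.  -164.2] turn [-0.65 -4.72 -0.23] now in panel [ 11.2 -54.8 153.4]
[ 0.03167276 -0.00594479  0.02013693]
```

{"api": "carry_out", "payload": {"rows": [[0,-45,-5,-10,1.3,7,0],[0,-73,-10,-40,1.3,7,0],[0,-73,-10,-80,1.3,7,0],[0,-73,-10,-95,1.3,7,0],[0,-73,-10,-95,1.3,7,0],[0,-73,-10,-95,1.3,7,0]]}}

```text
time_s: 12.65
ee_pos: [0.4373, -0.1926, 0.169]
orientation: [-2.485, 0.219, 1.737]
force: [0.3, -0.1, -0.0]
grip_width: 0.0
```

```bash
python3 -c "
from pp import *
print(ctrl.state()['qpos'].round(2)); go(-98,-78,28)
d=cap('wrist','w10.png')"
```

```text
[ 1.12  0.3  -0.84  2.27  0.49  0.35 -1.85]
to (-98, -78, 28) shift [ 40.8 -10.1 -68.8] turn [ -2.17 -11.71  -0.52] now in panel [-97.1 -75.6 108.6]
```

View pics/w10.png

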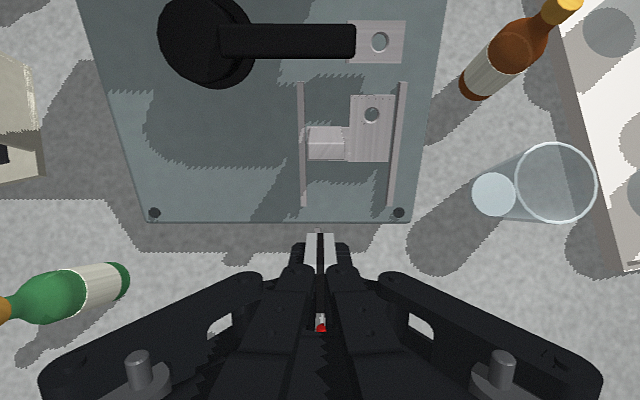

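{"api": "carry_out", "payload": {"rows": [[0,14,-3,-23,0,0,0],[0,28,-7,-46,0,0,0],[0,36,-9,-60,0,0,0],[0,41,-10,-69,0,0,0],[0,41,-10,-69,0,0,0]]}}

```text
time_s: 13.2
ee_pos: [0.4791, -0.2032, 0.1005]
orientation: [-2.487, 0.221, 1.735]
force: [0.0, -0.2, 1.0]
grip_width: -0.0001
```

```bash
python3 -c "
from pp import *
print(ctrl.state()['qpos'].round(2)); go(-98,-78,28)
d=cap('wrist','w11.png')"
```

```text
[ 0.79  0.46 -0.52  2.23  0.81  0.22 -2.16]
to (-98, -78, 28) shift [-1.   0.6 -0.3] turn [ -2.12 -11.63  -0.47] now in panel [-96.9 -78.4  27.7]
```

View pics/w11.png

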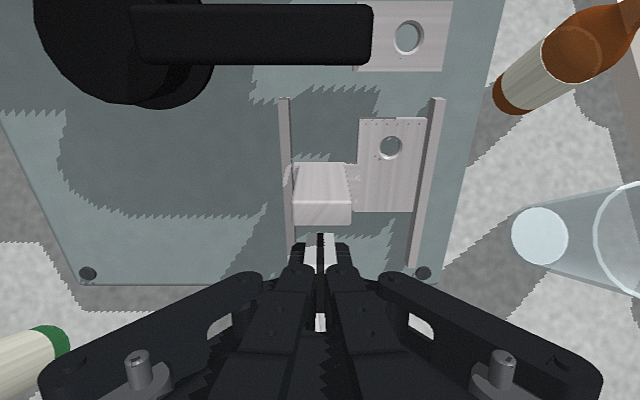

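{"api": "carry_out", "payload": {"rows": [[0,4,-1,3,0,0,0],[0,8,-2,5,0,0,0],[0,13,-2,8,0,0,0],[0,17,-3,11,0,0,0],[0,21,-4,13,0,0,0],[0,25,-5,16,0,0,0],[0,29,-5,19,0,0,0],[0,33,-6,21,0,0,0],[0,37,-7,24,0,0,0],[0,37,-7,24,0,0,0]]}}

```text
time_s: 14.25
ee_pos: [0.516, -0.2104, 0.1249]
orientation: [-2.487, 0.222, 1.734]
force: [-0.0, -1.4, 0.1]
grip_width: -0.0001
```

```bash
python3 -c "
from pp import *
print(ctrl.state()['qpos'].round(2)); go(-37,-78,28)
d=cap('wrist','w12.png')"
```

```text
[ 0.86  0.48 -0.63  2.13  0.73  0.33 -2.07]
to (-37, -78, 28) shift [12.9 -1.8  7.5] turn [ -2.14 -11.58  -0.43] now in panel [-52.  -78.6  28.5]
```

View pics/w12.png

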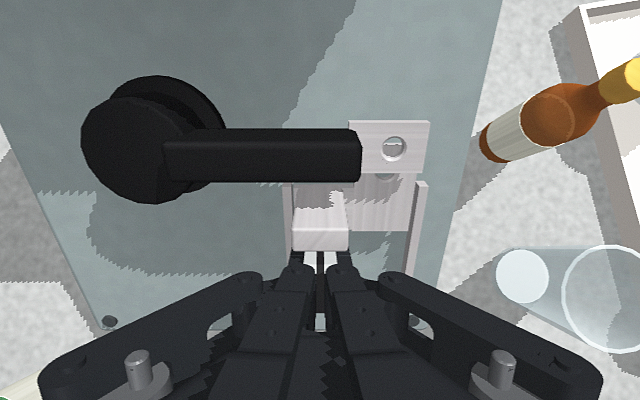

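```bash
python3 -c "
from z import z
z('w12.png',280,110,440,260,5,'g1.png')"
```

```text
(no output)
```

View pics/g1.png

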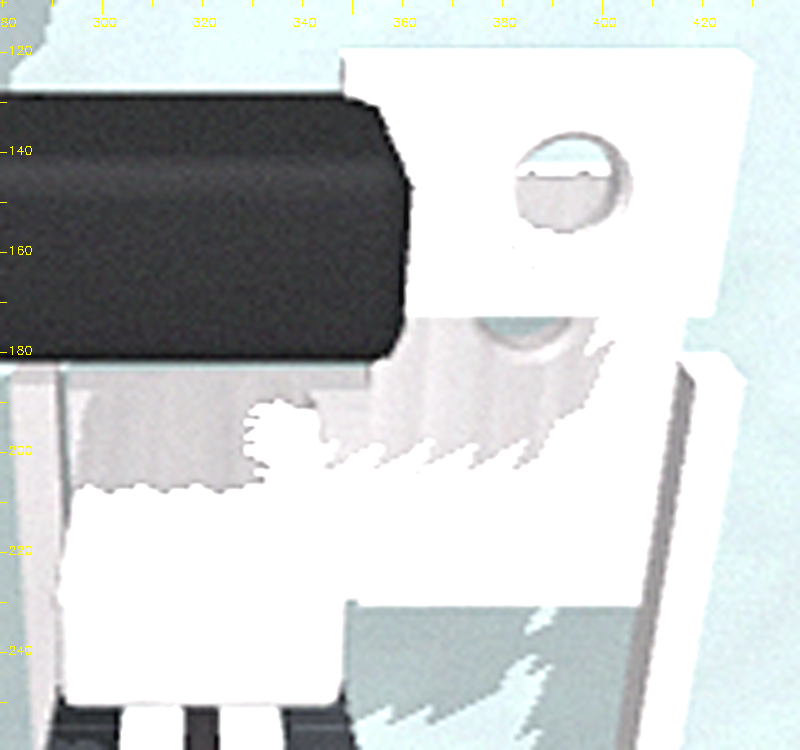

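```bash
cat > pl.py <<'E'
from pp import *
def onp(d,u,v,z):
    o,r=ray(d,u,v); o=inp(o); r=Rm.inv().apply(r); return o+r*(z-o[2])/r[2]
E
python3 -c "
from pl import *
d=np.load('pics/w12.png.npy',allow_pickle=True).item()
g=lambda X,Y:(279.5+X/5,109.5+Y/5)
print('hhole',onp(d,*g(573,183),21)); print('haspbottom',onp(d,*g(524,350),11)); 
print('tongue low edge',onp(d,*g(560,317),21),'bar low top edge',onp(d,*g(380,358),42))
print('bar left', onp(d,*g(20,360),42))
print('lug down top',onp(d,*g(70,704),51),onp(d,*g(335,704),51))"
```

```text
hhole [   1.82069087 -111.97076971   21.        ]
haspbottom [ -19.07578977 -111.56311335   11.        ]
tongue low edge [ -11.39938104 -112.31085896   21.        ] bar low top edge [ -6.82813587 -92.56068278  42.        ]
bar left [ -7.26541134 -63.0029904   42.        ]
lug down top [-35.24123673 -66.93593769  51.        ] [-35.01416534 -89.52470656  51.        ]
```

{"api": "carry_out", "payload": {"rows": [[0,3,-1,2,0,0,0],[0,6,-1,4,0,0,0],[0,8,-2,5,0,0,0],[0,10,-2,6,0,0,0],[0,10,-2,6,0,0,0]]}}

```text
time_s: 14.8
ee_pos: [0.5252, -0.2126, 0.1305]
orientation: [-2.486, 0.223, 1.736]
force: [-2.4, -0.4, -0.0]
grip_width: 0.0
```

```bash
python3 -c "
from pp import *
go(-37,-78,28)
d=cap('wrist','w13.png')
from z import z
z('w13.png',280,80,440,230,5,'g2.png')"
```

```text
to (-37, -78, 28) shift [3.8 0.4 1.9] turn [ -2.12 -11.65  -0.4 ] now in panel [-41.1 -79.1  28.3]
```

View pics/g2.png

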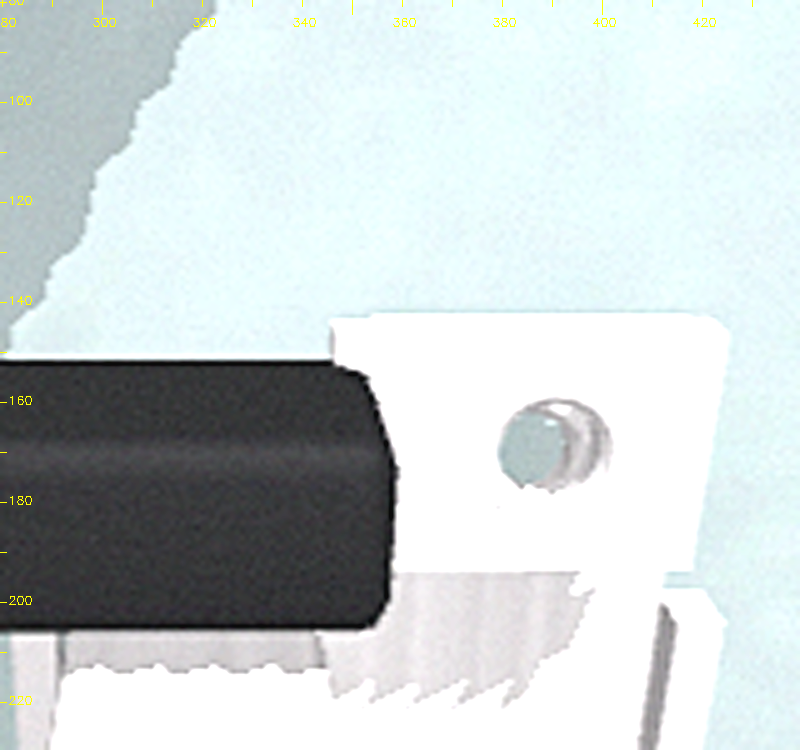

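```bash
cat > gap.py <<'E'
import sys
from pl import *
f,x0,y0=sys.argv[1],float(sys.argv[2]),float(sys.argv[3])
d=np.load('pics/'+f+'.npy',allow_pickle=True).item()
for a in sys.argv[4:]:
    X,Y,z=map(float,a.split(',')); print(a,onp(d,x0-.5+X/5,y0-.5+Y/5,z).round(1))
E
python3 gap.py w13.png 280 80 556,445,21 200,629,42 180,668,51 180,668,11; python3 -c "
from z import z
z('w13.png',280,180,440,300,5,'g3.png')"
```

```text
556,445,21 [   1.9 -112.1   21. ]
200,629,42 [ -7.1 -78.3  42. ]
180,668,51 [ -5.8 -76.7  51. ]
180,668,11 [-28.5 -76.1  11. ]
```

View pics/g3.png

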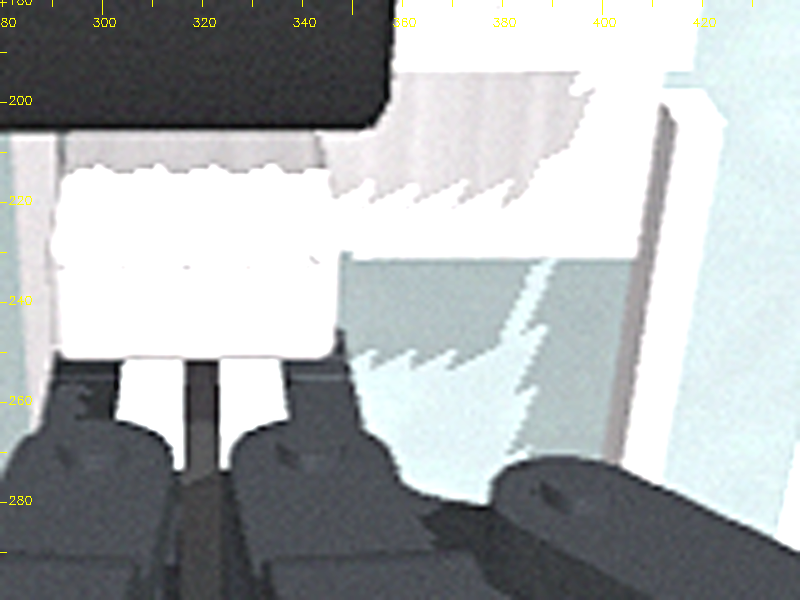

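```bash
python3 gap.py w13.png 280 180 180,129,42 180,267,51 180,356,51
```

```text
180,129,42 [ -7.1 -76.6  42. ]
180,267,51 [-15.2 -76.7  51. ]
180,356,51 [-24.2 -76.7  51. ]
```

{"api": "carry_out", "payload": {"rows": [[0,1,0,0.5,0,0,0],[0,2,-0.5,1,0,0,0],[0,2.5,-0.5,1.6,0,0,0],[0,2.5,-0.5,1.6,0,0,0]]}}

```text
time_s: 15.25
ee_pos: [0.5274, -0.213, 0.1319]
orientation: [-2.485, 0.223, 1.736]
force: [-1.6, -0.2, -1.5]
grip_width: -0.0001
```

```bash
python3 -c "
from pp import *
go(-37,-78,28)
d=cap('wrist','w14.png')
from z import z
z('w14.png',280,130,440,260,5,'g4.png')"
```

```text
to (-37, -78, 28) shift [1.6 0.9 0.6] turn [ -2.14 -11.67  -0.4 ] now in panel [-38.5 -79.1  28.3]
```

View pics/g4.png

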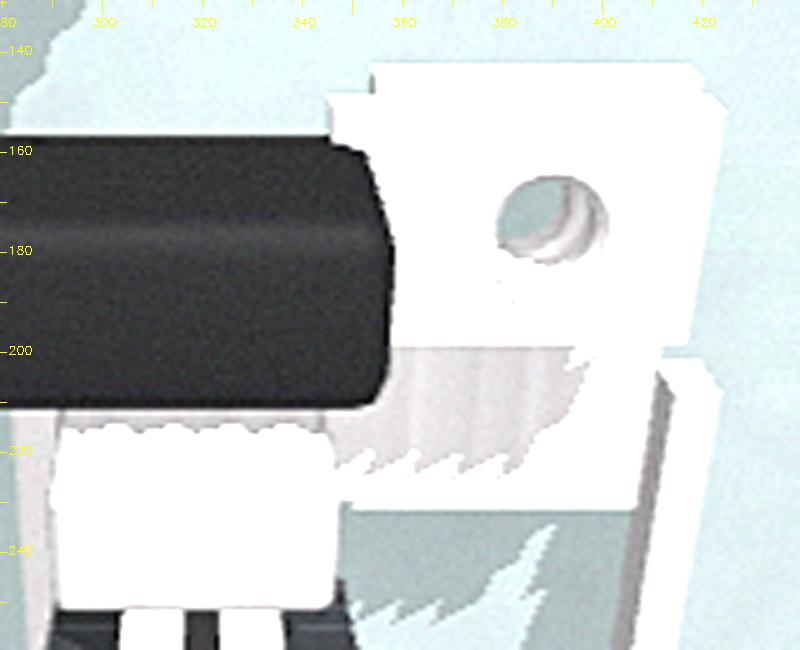

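```bash
python3 gap.py w14.png 280 130 180,408,42 180,607,51; python3 -c "
import cv2;a=cv2.imread('pics/w14.png')[155:215,330:430];a=cv2.convertScaleAbs(cv2.resize(a,None,fx=7,fy=7,interpolation=2),alpha=.9);cv2.imwrite('pics/g5.png',a)"
```

```text
180,408,42 [ -7.3 -76.6  42. ]
180,607,51 [-21.6 -76.8  51. ]
```

View pics/g5.png

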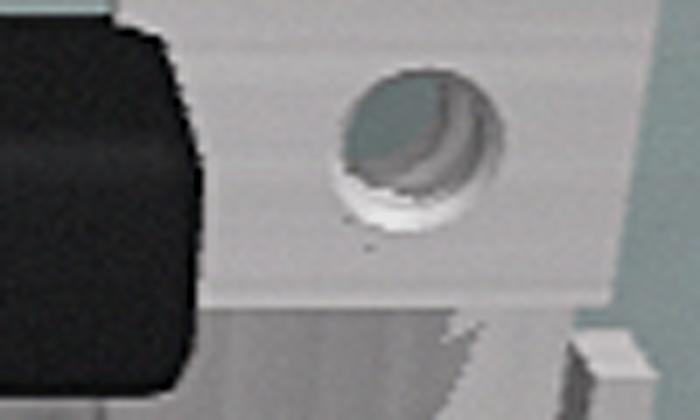

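{"api": "carry_out", "payload": {"rows": [[0,0.5,0,0.3,0,0,0],[0,1,-0.2,0.6,0,0,0],[0,1,-0.2,0.6,0,0,0]]}}

```text
time_s: 15.6
ee_pos: [0.5284, -0.2132, 0.1325]
orientation: [-2.485, 0.223, 1.736]
force: [-1.8, -0.3, -1.4]
grip_width: 0.0001
```

{"api": "carry_out", "payload": {"rows": [[0,0.5,0,0.3,0,0,0],[0,0.5,0,0.3,0,0,0]]}}

```text
time_s: 15.8
ee_pos: [0.5289, -0.2132, 0.1328]
orientation: [-2.485, 0.223, 1.736]
force: [-1.6, 0.5, -0.4]
grip_width: -0.0001
```

```bash
python3 -c "
from pp import *
go(-37,-78,28);print(ctrl.state()['force'])
d=cap('wrist','w15.png');print(ctrl.state()['force'])
from z import z
z('w15.png',280,130,440,260,5,'g4.png')"
```

```text
to (-37, -78, 28) shift [ 0.1  1.  -0.4] turn [ -2.13 -11.68  -0.41] now in panel [-36.7 -79.   28.3]
[-1.6358987   0.45849789 -0.41033476]
[-1.67364319 -0.32752123 -0.8039159 ]
```

View pics/g4.png

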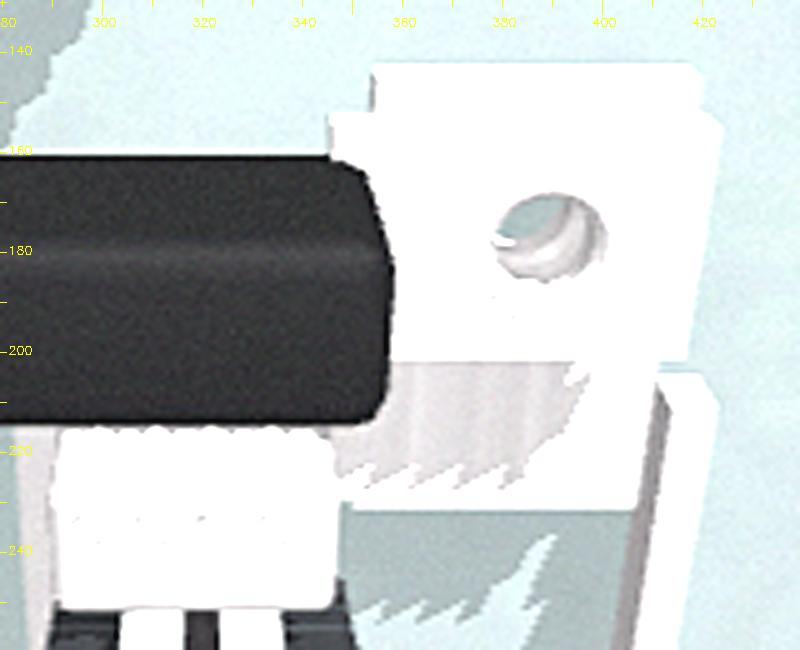

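```bash
python3 gap.py w15.png 280 130 180,424,42 180,608,51 550,237,21; python3 -c "
import cv2;a=cv2.imread('pics/w15.png')[155:265,330:430];a=cv2.convertScaleAbs(cv2.resize(a[:60],None,fx=7,fy=7,interpolation=2),alpha=.9);cv2.imwrite('pics/g5.png',a)"
```

```text
180,424,42 [ -7.1 -76.6  42. ]
180,608,51 [-20.  -76.7  51. ]
550,237,21 [   2.  -111.9   21. ]
```

View pics/g5.png

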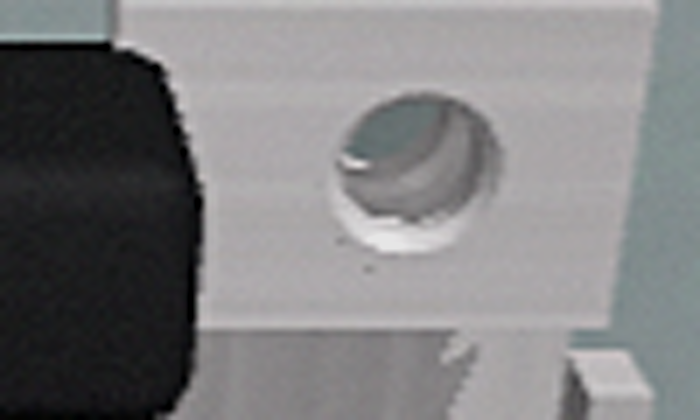

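{"api": "carry_out", "payload": {"rows": [[0,0.5,0,0.3,0,0,0],[0,0.5,0,0.3,0,0,0],[0,0.5,0,0.3,0,0,0]]}}

```text
time_s: 16.15
ee_pos: [0.5291, -0.2133, 0.133]
orientation: [-2.485, 0.223, 1.737]
force: [-2.6, -0.4, -1.6]
grip_width: 0.0
```

```bash
python3 -c "
from pp import *
go(-37,-78,28);print(ctrl.state()['force'])
d=cap('wrist','w16.png');print(ctrl.state()['force'])
from z import z
z('w16.png',280,130,440,260,5,'g4.png')"
```

```text
to (-37, -78, 28) shift [-0.1  1.1 -0.5] turn [ -2.13 -11.71  -0.39] now in panel [-36.5 -79.   28.3]
[-2.57834713 -0.44861662 -1.60599812]
[-1.78593078 -0.10663489 -1.82890724]
```

View pics/g4.png

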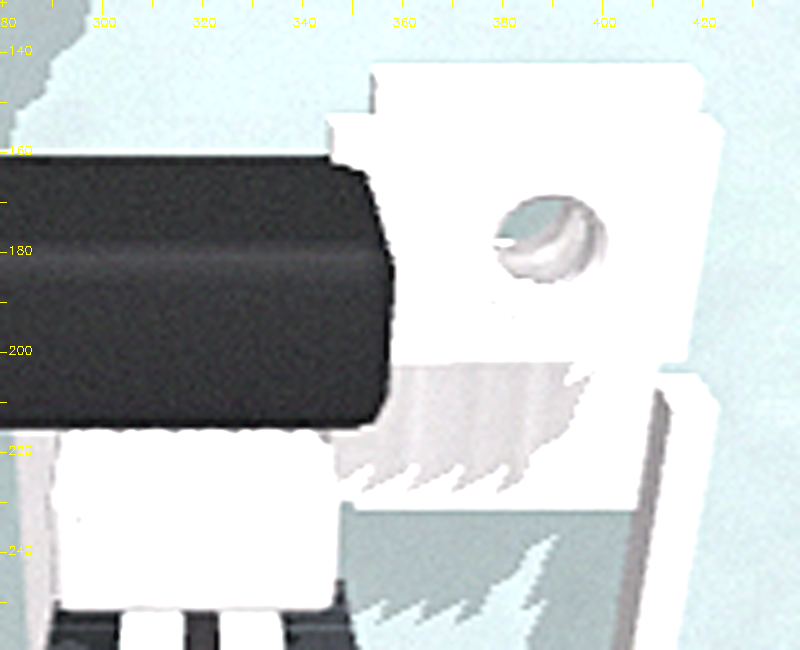

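The force has risen to about 3 N while the tool crept only 0.2 mm for 0.5 mm commanded. The lug has just met the handle, so I'll back straight off.

{"api": "carry_out", "payload": {"rows": [[0,-6,1,-4,0,0,0],[0,-17,3,-11,0,0,0],[0,-25,5,10,0,0,0],[0,-45,9,45,0,0,0],[0,-65,13,80,0,0,0],[0,-70,15,110,0,0,0],[0,-70,15,130,0,0,0],[0,-70,15,130,0,0,0]]}}

```text
time_s: 17.0
ee_pos: [0.4613, -0.1991, 0.2661]
orientation: [-2.492, 0.227, 1.73]
force: [-0.6, -1.8, -1.4]
grip_width: 0.0001
```

```bash
python3 -c "
from pp import *
go(-37,-78,28);print(ctrl.state()['force'],ctrl.state()['joint_vel'].round(3))
d=cap('wrist','w17.png');cap('side','side17.png');cap('scene','scene17.png')
from z import z
z('w17.png',200,0,460,140,3,'g6.png')"
```

```text
to (-37, -78, 28) shift [  67.7  -13.1 -133.6] turn [ -1.88 -11.37  -0.34] now in panel [-24.7 -77.7 177.8]
[-0.56992781 -1.80791225 -1.41757342] [-0.052  0.049  0.059  0.048  0.065 -0.027 -0.06 ]
```

View pics/w17.png

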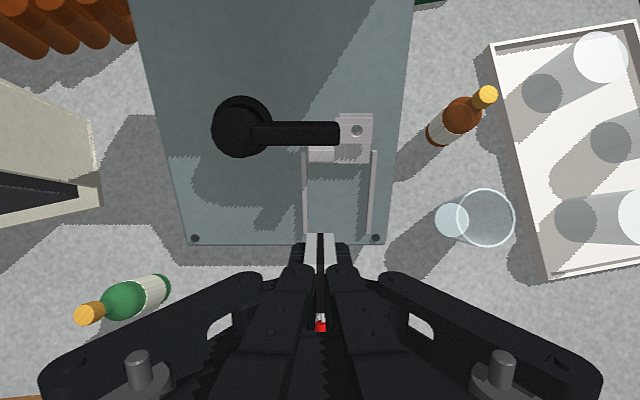

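View pics/side17.png

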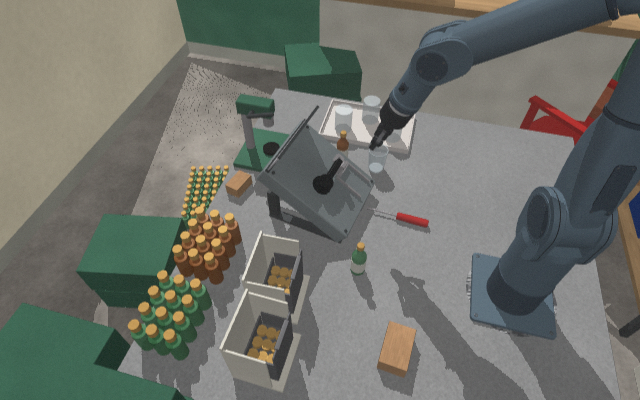

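View pics/scene17.png

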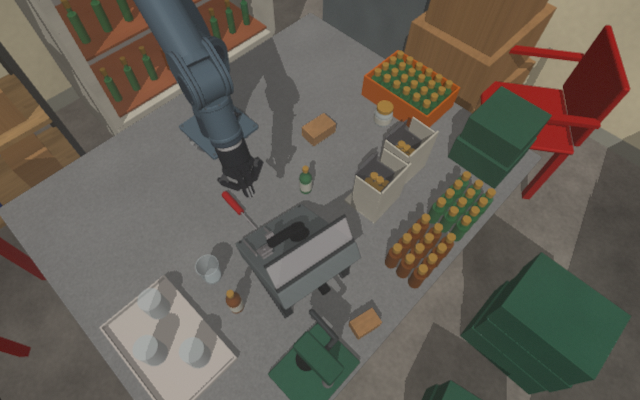

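```bash
python3 -c "
from z import z
z('w17.png',240,100,390,180,5,'g7.png')"
```

```text
(no output)
```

View pics/g7.png

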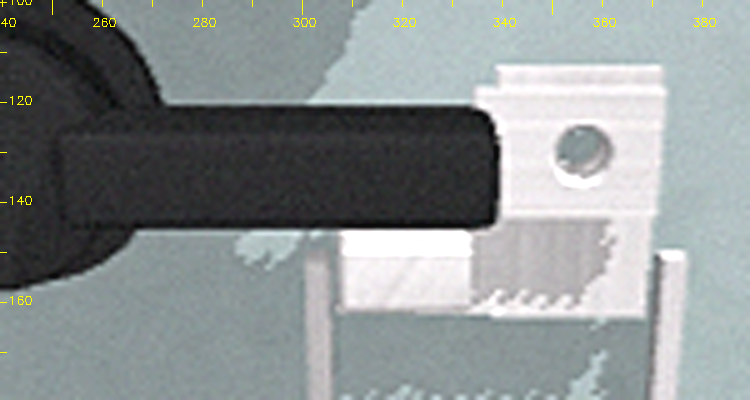

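```bash
python3 gap.py w17.png 240 100 140,226,42 450,226,42 582,150,21 400,256,51 400,310,51 570,318,11; python3 -c "
from h import *
print(ctrl.state()['time_s']); print(ctrl.hand_in())"
```

```text
140,226,42 [ -7.8 -29.7  42. ]
450,226,42 [ -7.3 -85.7  42. ]
582,150,21 [   1.7 -111.4   21. ]
400,256,51 [-10.2 -76.7  51. ]
400,310,51 [-20.2 -76.8  51. ]
570,318,11 [ -35.7 -112.3   11. ]
17.15
the job is handed in; nothing more can be done
None
```

I shut the tipped cap bin, swung the isolator handle to off, slid the hasp up to the handle, and handed the job in at 17.15 s of the 64 s allowed. I had no joint readout, so every check below comes from the camera images and the measured forces.

- **Cap bin:** My first push passed over the lip because the tool had not reached its commanded height. I went lower and pushed again until it stopped hard at about 28 N. Afterwards the bin looked the same as its shut neighbour.
- **Handle:** I pushed it clockwise to its stop, with up to 24 N at the tool. The last image shows the bar level with the panel to within about 0.01 rad, so it is still at off.
- **Hasp:** I stopped as the lug met the handle, at about 3 N, when the tool crept only 0.2 mm for a 0.5 mm command.
    - In the last image the lug's front face measures within about 1 mm of the handle's flank, so the holes should be in line within about 1 mm.
    - The lug's upper edge, measured directly, gave about 2.7 mm instead. The lug also measured 10 mm thick there, not 12 mm, so I trusted the lower edge.
- **Loose items and release:** Both bottles and the tumbler are standing, and the tool is clear of everything.
- **Image offset:** My panel measurements carried a steady offset of about 2 mm up the slope. I worked from the handle and hasp relative to each other to cancel it.

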